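Close up the housings in the screwdriving fixture

ROBOT

A 6-joint arm with a two-finger parallel gripper is mounted at the origin on the work surface. World frame = base frame: x ahead of the robot, y to its left, z up, the work surface at z = 0. Lengths are in m, angles in rad, forces in N, time in s.
With the tool pointing down it reaches from about 0.25 to 0.775 m from the base axis. Payload 4 kg.
Tool frame: the origin (TCP) lies midway between the tips of the shut fingers; the grasp point (between the pads) lies 19 mm behind it; z points along the fingers, y is the direction in which the jaws open and shut (so a half turn about z gives the same grasp; the last joint's range is limited). The gripper opens to 94 mm and grips with 3 to 60 N. Pads are 16 mm wide; open, the fingers measure 119 mm over their backs; the gripper's body (75 mm by 177 mm) begins 78 mm behind the grasp point.
Start: joints at [-1.269, 0.087, 1.371, -0, 1.684, -0.103], TCP at [0.217, -0.506, 0.206] pointing down, gripper open.
Joint ranges: [-3.1, 3.1], [-0.76, 2.03], [0.27, 2.55], [-1.08, 4.22], [0.17, 2.65], [-2.57, 2.57]. Speed limits (rad/s): [2.79, 2.79, 3.14, 3.14, 3.14, 3.14].

INTERFACE

Orientations are given as [roll, pitch, yaw] about the fixed x, y, z axes, in that order (R = Rz(yaw) Ry(pitch) Rx(roll)).
In Python, from bench import robot gives the robot as it stands.
- The arm moves only by the tool drive_tool, never from a script. Its argument "series" is a list that holds one entry, the list of rows, each a list of 7 numbers: the turn, a rotation vector about the tool's x, y, z in rad, then the shift along the tool's x, y, z in cm, then the opening in per cent of the stroke, from 0 (shut) to 100 (fully open). In form: [[[rx, ry, rz, tx, ty, tz, fingers], ...]]. A call has 1 to 20 rows; each row is the pose to reach, as a shift and turn from the pose measured when the call began, along the tool's axes at that moment; what a row does not reach only later rows make up. A row lasts 1/10 s, in which the tool goes at most 50 mm and 8.59 degrees, less where a joint would pass 70% of its speed; a pose out of reach is approached as far as the arm can. A call with a gripper value outside its range is refused whole. The fingers move at their own pace and stop on an object; the grip force is fixed at half the most. Time passes only in rows, so rows that repeat a pose let the fingers close. It gives the time, the measured TCP pose, the force and the opening at its end, in the units of the state.
- robot.get_obs(): the state, without advancing time (a new reading comes with each control period).
- robot.snapshot(name): name is "scene" or "top"; returns a dict with "img" (420x560x3 uint8, blue, green, red), "depth" (420x560 float32, m along the optical axis (not along the pixel's ray), 0 where there is no reading), "vertical_fov" (degrees; the focal length in pixels is half the picture's height over the tangent of half this angle, whatever the lens; pixels are square), "cx", "cy" (the principal point, pixels), "dist_coeffs" ([k1, k2, p1, p2, k3] as OpenCV has them; the pictures are not rectified), "rvec" (rotation vector, rad) and "tvec" (3), from world to camera coordinates, as OpenCV has them. Camera axes: x right, y down, z forward; pixel columns grow to the right and rows downward; lengths in m; the calibration is good to about 2 mm. A picture is of the moment at which its call begins.
- robot.close_job(): hands the job in, once; it reports no verdict.
The state is a dict: "time": time; "joint_positions": joint angles; "qvel": joint speeds; "joint_torque": joint torques, N m; "tool_pos": TCP position; "ee_rot": TCP orientation; "wrist_force": force on the tool from outside, world axes, zero at the start; "wrist_torque": the same for the moment, N m; "width": finger opening in m.
Only numpy, scipy, OpenCV 4.12 (cv2) and the standard library are available. Lean on these libraries where they do the work, as an engineer would, in place of code of your own. Each camera call takes 0.05 s, during which the arm holds its last target.

TASK

First swing both fixture handles inward until each lies straight along the gap between two nests, clear of the neighbouring housings, and leave them there. Then lay a cover in every housing that stands in the fixture and press each cover down firmly until it is fully home, flush with the rim all round (a spare cover may be left over). When all are home, press the start button fully in and let it go; do not disturb the screw jar, the screwdriver or the white block.

Things in the scene. Friction and masses are not known exactly. Their poses are not given: they have to be found in the camera images.
- fixture: Aluminium plate 190 x 475 x 12 mm, fixed on the bench, with four white nylon nests in a row along its y axis, 114 mm apart (centres at y = +171, +57, -57 and -171 mm of its frame). Origin: centre of its underside, x away from the robot, z up. Three or all four nests hold a housing, with 30 mm between housings.
- housing1_rim (a point): Open black housing, 0.8 kg, standing in the leftmost (fixture y = +171 mm) nest with 1.5 mm play, or absent (nest empty). 120 (x) x 84 (y) x 45 mm, walls 6 mm, mouth 108 x 72. The point: centre of the mouth, level with the rim, 65 mm above the bench; x along the 120 mm side, z up. A cover first rests 6 mm proud on a stiff rubber seal inside; 8 N straight down pushes both to the stop, where they stay.
- housing2_rim (a point): Open black housing, 0.8 kg, standing in the second (y = +57 mm) nest with 1.5 mm play, or absent (nest empty). 120 (x) x 84 (y) x 45 mm, walls 6 mm, mouth 108 x 72. The point: centre of the mouth, level with the rim, 65 mm above the bench; x along the 120 mm side, z up. A cover first rests 6 mm proud on a stiff rubber seal inside; 8 N straight down pushes both to the stop, where they stay.
- housing3_rim (a point): Open black housing, 0.8 kg, standing in the third (y = -57 mm) nest with 1.5 mm play, or absent (nest empty). 120 (x) x 84 (y) x 45 mm, walls 6 mm, mouth 108 x 72. The point: centre of the mouth, level with the rim, 65 mm above the bench; x along the 120 mm side, z up. A cover first rests 6 mm proud on a stiff rubber seal inside; 8 N straight down pushes both to the stop, where they stay.
- housing4_rim (a point): Open black housing, 0.8 kg, standing in the rightmost (y = -171 mm) nest with 1.5 mm play, or absent (nest empty). 120 (x) x 84 (y) x 45 mm, walls 6 mm, mouth 108 x 72. The point: centre of the mouth, level with the rim, 65 mm above the bench; x along the 120 mm side, z up. A cover first rests 6 mm proud on a stiff rubber seal inside; 8 N straight down pushes both to the stop, where they stay.
- cover1_rib (a point): Loose grey cover, 130 g, starts on the blue mat; fits any housing, either way round. Plate 102 (x) x 66 (y) x 10 mm, lower half stepped in to 97 x 61; grip rib on top 14 (x) x 44 (y) x 24 mm. The point is mid-rib, 22 mm above the underside, 12 above the plate's top, 12 below the rib's top; x across the rib, z up. It is 12 mm above the rim when home, 18 when proud.
- cover2_rib (a point): Loose grey cover, 130 g, starts on the blue mat; fits any housing, either way round. Plate 102 (x) x 66 (y) x 10 mm, lower half stepped in to 97 x 61; grip rib on top 14 (x) x 44 (y) x 24 mm. The point is mid-rib, 22 mm above the underside, 12 above the plate's top, 12 below the rib's top; x across the rib, z up. It is 12 mm above the rim when home, 18 when proud.
- cover3_rib (a point): Loose grey cover, 130 g, starts on the blue mat; fits any housing, either way round. Plate 102 (x) x 66 (y) x 10 mm, lower half stepped in to 97 x 61; grip rib on top 14 (x) x 44 (y) x 24 mm. The point is mid-rib, 22 mm above the underside, 12 above the plate's top, 12 below the rib's top; x across the rib, z up. It is 12 mm above the rim when home, 18 when proud.
- cover4_rib (a point): Loose grey cover, 130 g, starts on the blue mat; fits any housing, either way round. Plate 102 (x) x 66 (y) x 10 mm, lower half stepped in to 97 x 61; grip rib on top 14 (x) x 44 (y) x 24 mm. The point is mid-rib, 22 mm above the underside, 12 above the plate's top, 12 below the rib's top; x across the rib, z up. It is 12 mm above the rim when home, 18 when proud.
- handle_left (a joint): Angle (rad) of the left fixture handle, a dark steel arm turning level about an upright post at the robot's end of the gap between the leftmost nest and the next. 0 = at its stop, straight along the gap (fixture +x); grows to 1.2 as it swings out to the left (counter-clockwise from above) over the leftmost nest. Starts at 0.55 to 0.9. Light friction (1 N at the knob); stays where it is left.
- handle_right (a joint): Angle (rad) of the right fixture handle, a dark steel arm turning level about an upright post at the robot's end of the gap between the rightmost nest and the next. 0 = at its stop, straight along the gap (fixture +x); grows to 1.2 as it swings out to the right (clockwise from above) over the rightmost nest. Starts at 0.55 to 0.9. Light friction (1 N at the knob); stays where it is left.
- handle_left_knob (a point): Middle of the upright black knob at the end of the left handle, 115 mm from its pivot: a cylinder 22 mm in diameter that stands 22 mm above the arm, its top 12 mm above this point and 111 mm above the bench. The arm below it is 14 mm wide and 10 mm thick.
- handle_right_knob (a point): Middle of the upright black knob at the end of the right handle, 115 mm from its pivot: a cylinder 22 mm in diameter that stands 22 mm above the arm, its top 12 mm above this point and 111 mm above the bench. The arm below it is 14 mm wide and 10 mm thick.
- handle_left_pivot (a point): Point on the left handle's upright pivot axis, at the height of the knob's middle; x along the fixture's +x.
- handle_right_pivot (a point): Point on the right handle's upright pivot axis, at the height of the knob's middle; x along the fixture's +x.
- start_top (a point): Centre of the top of the round green start button, 36 mm across, in a small grey box fixed on the bench in front of the fixture; it is pressed straight down, travels 6 mm, takes about 5 N and springs back.
- start (a joint): How far the start button is pressed (m), 0 out, 0.006 fully in.
- jar: Small closed white screw jar, 56 mm across and 70 mm tall, standing beyond the mat; origin at the centre of its underside. Bystander.
- driver: Screwdriver lying on the bench beyond the fixture. Bystander.
- block: White nylon block 50 x 90 x 50 mm beyond the fixture; origin at the centre of its underside. Bystander.
- feeder: Steel screw feeder 130 x 120 x 120 mm, fixed beyond the mat; origin at the centre of its underside.

How it is judged:
By the outcome, as a careful person would: the job done as asked, in the order asked, and still so for the second after the job is handed in, with the robot touching nothing.
Of housing1, housing2, housing3, housing4 only 3 to 4 are there at a start; the rules pass over those that are not, and their reading is None.
At some moment in a run one of cover1, cover2, cover3, cover4 may be knocked a few centimetres aside while the robot is not near it.
Once in a run the grip may slacken for a moment while it holds something.
It also fails if it takes over 210 s, if anything falls off the work surface, if the arm or the gripper's body presses on something with over 40 N, if the wrist force passes 120 N, or if a joint passes its speed limit or range.

## Working session

There is one attempt and no reset: what is moved stays moved. The work goes in short steps, Python scripts to look and compute and a tool call to move; the robot and the scene stay as the last step left them, time stands still between calls to the robot, and variables do not carry over. Pictures are saved under pics/ and viewed, and the job is handed in when it is done.

Besides the shell and the picture viewer there is one more tool, called after "Request:" by a JSON object that holds its "op" and its "data", one argument or row to a line. drive_tool: Moves the arm, as the interface text tells. Its arguments: {"type":"object","properties":{"series":{"type":"array","items":{"type":"array","items":{"type":"array","items":{"type":"number"}}}}},"required":["series"]}

```bash
ls -la; mkdir -p pics
python3 - <<'E'
from bench import robot
import cv2,numpy as np
print(robot.get_obs())
for n in("scene","top"):
    s=robot.snapshot(n); cv2.imwrite(f"pics/{n}0.png",s["img"])
    print(n,{k:v for k,v in s.items() if k not in("img","depth")}, (s["depth"]>0).mean())
E
```

```text
total 12
drwxr-xr-x  3 agent agent 4096 Dec  7 08:22 .
drwxr-xr-x 23 root  root  4096 Dec  7 08:22 ..
drwxr-xr-x  2 agent agent 4096 Dec  7 08:22 pics
{'time': 0.0, 'joint_positions': array([-1.26909295e+00,  8.79382881e-02,  1.37224770e+00, -6.67874371e-06,
        1.68359714e+00, -1.03112164e-01]), 'qvel': array([ 0.00035807,  0.00060651,  0.00163154,  0.00042153, -0.00046156,
        0.00031563]), 'joint_torque': array([ 1.83450982e-03, -3.40179420e+01, -3.02430117e+01,  7.21206120e-02,
        3.30294832e-02, -1.71552933e-04]), 'tool_pos': array([ 0.21644009, -0.5050233 ,  0.20431664]), 'ee_rot': array([-3.13941313e+00, -2.18861898e-04,  4.04814555e-01]), 'wrist_force': array([0.22208032, 0.16726137, 0.58423553]), 'wrist_torque': array([-0.01520181,  0.02051719,  0.02276629]), 'width': 0.09442987782464224}
scene {'vertical_fov': 46.143577039265665, 'cx': 274.3851927729469, 'cy': 208.42365233040428, 'dist_coeffs': array([-0.12406082,  0.        ,  0.        ,  0.        ,  0.        ]), 'rvec': array([ 2.1711146 ,  1.42441856, -0.43323736]), 'tvec': array([-0.20516345, -0.41553302,  1.4865752 ])} 0.9959906462585034
top {'vertical_fov': 57.90015659650244, 'cx': 281.49144688884235, 'cy': 204.55842000029273, 'dist_coeffs': array([-0.03619745,  0.        ,  0.        ,  0.        ,  0.        ]), 'rvec': array([ 2.15667102, -2.18719555,  0.1034879 ]), 'tvec': array([-0.03551929,  0.61894172,  0.79824146])} 0.9960246598639456
```

View pics/scene0.png

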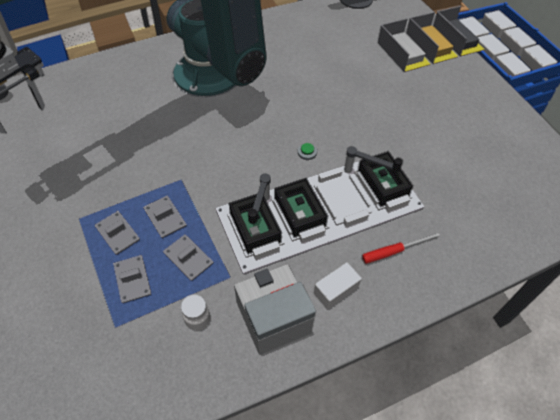

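View pics/top0.png

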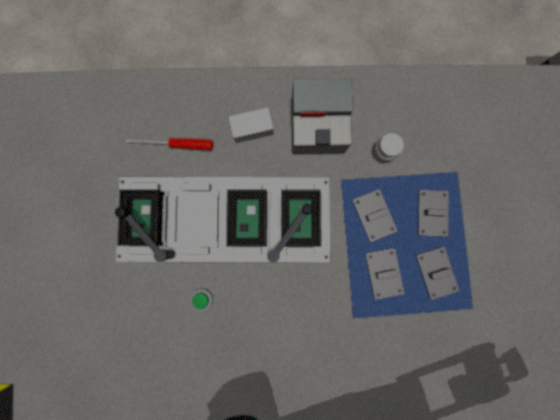

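The top view shows housings at nests 1 (140,218), 3 (246,218) and 4 (300,218), with nest 2 empty. The knobs are at (123,212) and (306,210), the button at (201,300), and four covers lie on the mat. Next I'll measure these.

```bash
cat > h.py <<'E'
from bench import robot
import cv2,numpy as np
def snap(n):
    s=robot.snapshot(n); h,w=s["img"].shape[:2]
    f=h/2/np.tan(np.radians(s["vertical_fov"])/2)
    s["K"]=np.array([[f,0,s["cx"]],[0,f,s["cy"]],[0,0,1]]); s["R"]=cv2.Rodrigues(s["rvec"])[0]
    s["C"]=-s["R"].T@s["tvec"]; return s
def rays(s,px):
    u=cv2.undistortPoints(np.array(px,float).reshape(-1,1,2),s["K"],s["dist_coeffs"]).reshape(-1,2)
    return np.c_[u,np.ones(len(u))]
def onplane(s,px,z):
    d=rays(s,px)@s["R"]; return s["C"]+d*((z-s["C"][2])/d[:,2])[:,None]
def bydepth(s,px):
    px=np.array(px).reshape(-1,2); D=s["depth"][px[:,1].astype(int),px[:,0].astype(int)]
    return (rays(s,px)*D[:,None]-s["tvec"])@s["R"]
def proj(s,P): return cv2.projectPoints(np.array(P,float).reshape(-1,3),s["rvec"],s["tvec"],s["K"],s["dist_coeffs"])[0].reshape(-1,2)
def cloud(s):
    h,w=s["depth"].shape; v,u=np.mgrid[:h,:w]; px=np.c_[u.ravel(),v.ravel()]
    return bydepth(s,px).reshape(h,w,3)
def comps(mask,amin=20):
    n,l,st,c=cv2.connectedComponentsWithStats(mask.astype(np.uint8),connectivity=4)
    return [(i,st[i],c[i],l==i) for i in range(1,n) if st[i][4]>=amin]
def rect_at(s,m,z):
    ys,xs=np.nonzero(m); P=onplane(s,np.c_[xs,ys],z)[:,:2]
    return cv2.minAreaRect((P*1000).astype(np.float32))
E
cat > m.py <<'E'
from h import *
s=snap("top"); X=cloud(s); im=s["img"].astype(int)
cv2.imwrite("pics/topz.png",cv2.resize(s["img"][60:340,90:490],None,fx=2,fy=2,interpolation=cv2.INTER_CUBIC))
Z=X[...,2]
print("table z",np.median(Z[350:400,20:100]),np.median(Z[20:60,100:300]))
hsv=cv2.cvtColor(s["img"],cv2.COLOR_BGR2HSV)
blue=cv2.inRange(hsv,(100,90,30),(130,255,255))
big=max(comps(blue),key=lambda c:c[1][4]); print("mat",big[1])
x,y,w,h,_=big[1]
box=np.zeros(Z.shape,bool); box[y:y+h,x:x+w]=1
# covers : rib tops by height, plates by grey on mat
for lab,m,z in(("plate",box&(Z>.006)&(Z<.016)&(hsv[...,1]<60),.010),("rib",box&(Z>.026)&(Z<.045),.034)):
    for i,st,c,mm in comps(m,15): print(lab,st,np.round(c,1),"n",[np.round(a,1) for a in rect_at(s,mm,z)], "zmed",np.median(Z[mm]))
g=cv2.inRange(hsv,(45,90,50),(80,255,255))>0
for i,st,c,mm in comps(g,60): print("green",st,c,np.median(Z[mm]),[np.round(a,1) for a in rect_at(s,mm,np.median(Z[mm]))])
E
python3 m.py
```

```text
table z -0.00041111376625850907 -0.7497830977312523
mat [  342   173   130   145 10109]
plate [ 353  189   44   53 1220] [374.4 215.3] n [array([ 593.9, -251.7]), array([102.4,  67. ]), np.float64(21.1)] zmed 0.011482846951952234
plate [ 418  190   31   47 1204] [432.6 212.9] n [array([ 597.2, -383.4]), array([ 68. , 102.8]), np.float64(86.8)] zmed 0.011237742701005742
plate [ 416  247   43   53 1208] [436.6 272.6] n [array([ 464.2, -386.1]), array([101.2,  67.8]), np.float64(16.6)] zmed 0.011272177823394422
plate [ 366  248   38   52 1224] [384.2 273.3] n [array([ 464.8, -269.2]), array([102.5,  66.8]), np.float64(9.6)] zmed 0.011317138219092839
rib [367 208  21  13 138] [377.  214.3] n [array([ 593.7, -250.7]), array([14. , 46.1]), np.float64(20.8)] zmed 0.03505943630905413
rib [426 209  22   7 142] [436.8 212. ] n [array([ 596.9, -381.5]), array([46.6, 13.1]), np.float64(89.1)] zmed 0.035147938321355085
rib [431 268  22  12 139] [441.3 273.5] n [array([ 464.2, -385. ]), array([13.4, 48.4]), np.float64(16.8)] zmed 0.03459778818714334
rib [377 270  21  10 142] [386.9 274.3] n [array([ 464.9, -267.5]), array([14.5, 44. ]), np.float64(10.1)] zmed 0.03492956001193393
green [132 199  19  35 335] [141.61791045 213.31641791] 0.03336702622441448 [array([597.4, 262. ]), array([75. , 39.7]), np.float64(1.1)]
green [236 199  23  39 652] [247.13803681 218.79907975] 0.0331273145732726 [array([590. ,  30.9]), array([47.8, 82.5]), np.float64(89.5)]
green [289 200  23  25 254] [295.70866142 208.61417323] 0.033002880455503286 [array([612.4, -73.5]), array([36.9, 67.7]), np.float64(44.1)]
green [292 214  20  24 275] [304.68363636 228.09818182] 0.03266967722932422 [array([572.1, -86.9]), array([41., 50.]), np.float64(88.8)]
green [192 293  16  16 201] [199.7761194  300.57711443] 0.021600736308866733 [array([413.6, 135.7]), array([32.6, 31.9]), np.float64(89.5)]
```

View pics/topz.png

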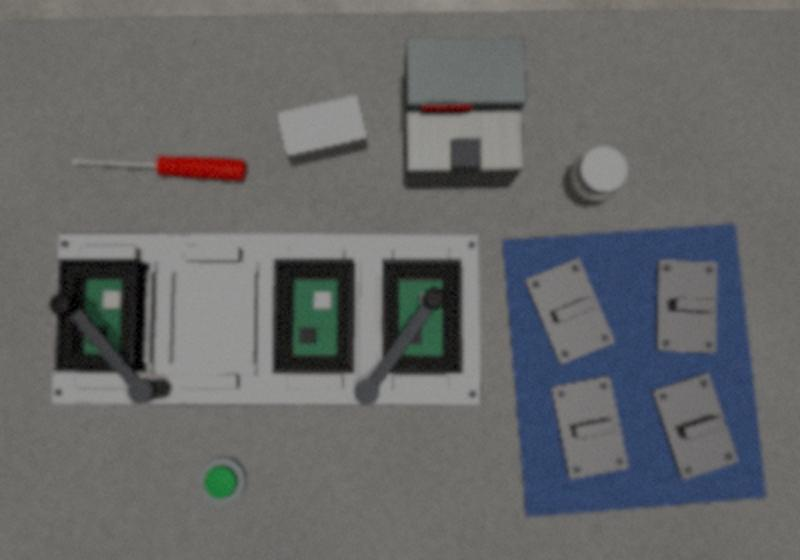

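```bash
cat > m2.py <<'E'
from h import *
s=snap("top"); X=cloud(s); Z=X[...,2]
hsv=cv2.cvtColor(s["img"],cv2.COLOR_BGR2HSV); V=hsv[...,2]
fx=(X[...,0]>.48)&(X[...,0]<.72)&(X[...,1]>-.22)&(X[...,1]<.35)
for lab,m,z in(("plate",fx&(Z>.006)&(Z<.09)&(Z>.0),.012),("rim",fx&(Z>.055)&(Z<.075)&(V<70),.065),("arm/knob",fx&(Z>.082),.1),("knobtop",fx&(Z>.1045),.111)):
    for i,st,c,mm in comps(m,15): print(lab,st,np.round(c,1),[np.round(a,1) for a in rect_at(s,mm,z)],"z",np.round(np.percentile(Z[mm],[5,50,95]),4))
# plate outline on z=.012 by whiteness
m=fx&(Z>.007)&(Z<.016)
ys,xs=np.nonzero(m);P=onplane(s,np.c_[xs,ys],.012)[:,:2]*1000
print("fixture",cv2.minAreaRect(P.astype(np.float32)))
ys,xs=np.nonzero(fx&(Z>.082));
E
python3 m2.py
```

```text
plate [  116   177   214    86 17790] [223.6 219.3] [array([589.8,  87. ]), array([474.5, 189.1]), np.float64(89.1)] z [0.0101 0.0272 0.082 ]
plate [353 197   8  22 101] [357.5 205.2] [array([ 611.3, -211.3]), array([15.7, 47. ]), np.float64(88.1)] z [0.0083 0.0115 0.0138]
rim [119 189  41  56 732] [144.8 207. ] [array([593.5, 254.8]), array([115.2,  85. ]), np.float64(0.6)] z [0.0576 0.0613 0.066 ]
rim [ 227  190   40   56 1162] [246.3 216.3] [array([589.4,  29.2]), array([ 81.7, 114.7]), np.float64(89.2)] z [0.0579 0.0614 0.0657]
rim [ 282  190   39   57 1075] [301.9 216.6] [array([586.7, -84.3]), array([ 78.8, 116.7]), np.float64(89.2)] z [0.0584 0.0613 0.0659]
rim [118 218  30  28 368] [127.2 235.3] [array([563. , 267.3]), array([62.5, 56.3]), np.float64(89.4)] z [0.0583 0.0613 0.0655]
arm/knob [267 203  46  60 556] [289.  233.2] [array([556.2, -60.5]), array([ 24.4, 137.9]), np.float64(52.5)] z [0.0844 0.0874 0.1109]
arm/knob [114 207  53  55 614] [141.1 232.9] [array([558.7, 237.1]), array([143.9,  27.2]), np.float64(42.9)] z [0.084  0.0875 0.111 ]
knobtop [302 203  11  11  94] [306.9 208.3] [array([603.1, -94.2]), array([19.6, 19.7]), np.float64(88.9)] z [0.1076 0.11   0.1125]
knobtop [114 207  12  11 100] [119.5 211.8] [array([600.3, 276.1]), array([22.1, 19.8]), np.float64(89.2)] z [0.1064 0.1104 0.113 ]
fixture ((589.2440185546875, 52.57438659667969), (543.3113403320312, 189.04608154296875), 89.13837432861328)
```

The fixture centre is at (0.590, 0.087) m with yaw about −0.9°. The right handle sits at about 0.62 rad and the left at about 0.71. I'll write a helper that converts world targets into tool shifts.

```bash
cat > p.py <<'E'
import sys,numpy as np
from bench import robot
from scipy.spatial.transform import Rotation as R
def rel(targets,verbose=True):
    o=robot.get_obs(); p=o["tool_pos"]; R0=R.from_euler("xyz",o["ee_rot"])
    print("t %.2f pos %s rpy %s F %s w %.4f"%(o["time"],np.round(p*1000,1),np.round(o["ee_rot"],4),np.round(o["wrist_force"],1),o["width"]))
    for x,y,z,yaw in targets:
        d=R0.inv().apply(np.array([x,y,z])/1000-p)*100
        rv=(R0.inv()*R.from_euler("xyz",[np.pi,0,yaw])).as_rotvec()
        print(" ",np.round([x,y,z,yaw],2),"->",np.round(rv,3),np.round(d,2))
def fix(x,y,yaw=-.0155,c=(589.8,87.0)):
    return np.array(c)+np.array([[np.cos(yaw),-np.sin(yaw)],[np.sin(yaw),np.cos(yaw)]])@np.array([x,y])
E
python3 - <<'E'
from p import *
print(fix(-78,-114),fix(37,-114),fix(-78,114),fix(37,114))
for n in(171,57,-57,-171):print(fix(0,n))
rel([(400,-350,200,1.0),(580,-135,150,1.555),(580,-135,86,1.555)])
E
```

```text
[510.04244032 -25.77735443] [625.02862622 -27.55978306] [513.57629881 202.19525761] [628.56248471 200.41282899]
[592.45039387 257.97945904]
[590.68346462 143.99315301]
[588.91653538  30.00684699]
[587.14960613 -83.97945904]
t 0.20 pos [ 216.5 -505.2  204.7] rpy [-3.1402e+00 -1.0000e-04  4.0480e-01] F [-0.5 -0.2  0.3] w 0.0942
  [ 400. -350.  200.    1.] -> [-0.001 -0.001 -0.595] [22.98 -7.04  0.49]
  [ 580.   -135.    150.      1.56] -> [-1.00e-03 -1.00e-03 -1.15e+00] [ 47.99 -19.71   5.51]
  [ 580.   -135.     86.      1.56] -> [-1.00e-03 -1.00e-03 -1.15e+00] [ 47.99 -19.7   11.91]
```

Request:
{"op": "drive_tool", "data": {
  "series": [
    [[0, 0, -0.1, 4, -1.6, 0, 0], [0, 0, -0.2, 8, -3.3, 0, 0], [0, 0, -0.3, 12, -4.9, 0.5, 0], [0, 0, -0.4, 16, -6.6, 1, 0], [0, 0, -0.5, 20, -8.2, 1.5, 0], [0, 0, -0.6, 24, -9.9, 2, 0], [0, 0, -0.7, 28, -11.5, 3, 0], [0, 0, -0.8, 32, -13.1, 4, 0], [0, 0, -0.9, 36, -14.8, 5, 0], [0, 0, -1.0, 40, -16.4, 5.5, 0], [0, 0, -1.1, 44, -18.1, 5.5, 0], [0, 0, -1.15, 48, -19.7, 5.5, 0], [0, 0, -1.15, 48, -19.7, 5.5, 0], [0, 0, -1.15, 48, -19.7, 8, 0], [0, 0, -1.15, 48, -19.7, 10, 0], [0, 0, -1.15, 48, -19.7, 11.9, 0], [0, 0, -1.15, 48, -19.7, 11.9, 0]]
  ]
}}

```text
time: 1.9
tool_pos: [0.5772, -0.1348, 0.0823]
ee_rot: [-3.134, -0.003, 1.554]
wrist_force: [0.2, 0.8, -0.3]
width: 0.0003
```

```bash
cat > arc.py <<'E'
from p import *
import sys
side=sys.argv[1]; off=float(sys.argv[2])
T=[]
s=-1 if side=="R" else 1
for th in map(float,sys.argv[3:]):
    q=(-78+115*np.cos(th)-off*np.sin(th), s*(114+115*np.sin(th)+off*np.cos(th)))
    x,y=fix(*q); T.append((x,y,86,1.555))
rel(T)
E
python3 arc.py R 19 .75 .62 .5 .4 .3 .2 .1 0.05 0
```

```text
t 1.90 pos [ 577.2 -134.8   82.3] rpy [-3.1338e+00 -3.1000e-03  1.5538e+00] F [ 0.2  0.8 -0.3] w 0.0003
  [ 579.8  -119.16   86.      1.56] -> [-0.008 -0.003 -0.001] [ 1.57  0.23 -0.36]
  [ 591.31 -109.33   86.      1.56] -> [-0.008 -0.003 -0.001] [ 2.58  1.37 -0.37]
  [600.73 -99.    86.     1.56] -> [-0.008 -0.003 -0.001] [ 3.63  2.29 -0.37]
  [607.59 -89.58  86.     1.56] -> [-0.008 -0.003 -0.001] [ 4.58  2.96 -0.38]
  [613.47 -79.52  86.     1.56] -> [-0.008 -0.003 -0.001] [ 5.59  3.53 -0.38]
  [618.32 -68.93  86.     1.56] -> [-0.008 -0.003 -0.001] [ 6.66  4.   -0.38]
  [622.09 -57.9   86.     1.56] -> [-0.008 -0.003 -0.001] [ 7.77  4.36 -0.38]
  [623.55 -52.26  86.     1.56] -> [-0.008 -0.003 -0.001] [ 8.34  4.49 -0.38]
  [624.73 -46.56  86.     1.56] -> [-0.008 -0.003 -0.001] [ 8.91  4.6  -0.38]
```

Request:
{"op": "drive_tool", "data": {
  "series": [
    [[0, 0, 0, 1, 0.2, -0.4, 0], [0, 0, 0, 1.6, 0.3, -0.4, 0], [0, 0, 0, 2.1, 0.8, -0.4, 0], [0, 0, 0, 2.6, 1.4, -0.4, 0], [0, 0, 0, 3.1, 1.9, -0.4, 0], [0, 0, 0, 3.6, 2.3, -0.4, 0], [0, 0, 0, 4.1, 2.7, -0.4, 0], [0, 0, 0, 4.6, 3.0, -0.4, 0], [0, 0, 0, 5.1, 3.3, -0.4, 0], [0, 0, 0, 5.6, 3.5, -0.4, 0], [0, 0, 0, 6.1, 3.8, -0.4, 0], [0, 0, 0, 6.7, 4.0, -0.4, 0], [0, 0, 0, 7.2, 4.2, -0.4, 0], [0, 0, 0, 7.7, 4.4, -0.4, 0], [0, 0, 0, 7.7, 4.4, -0.4, 0]]
  ]
}}

```text
time: 3.4
tool_pos: [0.6229, -0.0576, 0.0862]
ee_rot: [-3.134, -0.004, 1.555]
wrist_force: [-0.4, 0.1, -0.6]
width: 0.0005
```

```bash
cat > knob.py <<'E'
from h import *
import sys
s=snap("top"); X=cloud(s); Z=X[...,2]
fx=(X[...,0]>.48)&(X[...,0]<.72)&(X[...,1]>-.22)&(X[...,1]<.35)
hsv=cv2.cvtColor(s["img"],cv2.COLOR_BGR2HSV)
for i,st,c,mm in comps(fx&(Z>.1045)&(Z<.1165),15): print(st,[np.round(a,1) for a in rect_at(s,mm,.111)])
cv2.imwrite(sys.argv[1],cv2.resize(s["img"][100:340,90:490],None,fx=2,fy=2,interpolation=cv2.INTER_CUBIC))
E
python3 knob.py pics/k1.png; python3 arc.py R 19 .05 0
```

```text
[114 207  12  11 103] [array([601.1, 275.7]), array([21.8, 20.1]), np.float64(63.4)]
t 3.45 pos [622.9 -57.9  86.3] rpy [-3.1344 -0.0038  1.5545] F [ 0.9 -0.  -1.2] w 0.0002
  [623.55 -52.26  86.     1.56] -> [-0.007 -0.004 -0.   ] [0.57 0.06 0.03]
  [624.73 -46.56  86.     1.56] -> [-0.007 -0.004 -0.   ] [1.14 0.17 0.03]
```

View pics/k1.png

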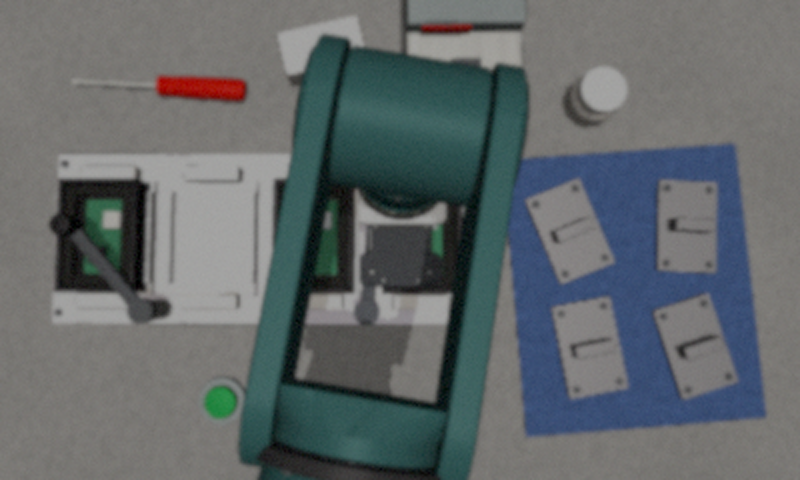

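The right handle has followed the push and is nearly straight. I'll creep to the stop.

Request:
{"op": "drive_tool", "data": {
  "series": [
    [[0, 0, 0, 0.3, 0.1, 0, 0], [0, 0, 0, 0.6, 0.1, 0, 0], [0, 0, 0, 0.9, 0.1, 0, 0], [0, 0, 0, 1.1, 0.1, 0, 0], [0, 0, 0, 1.1, 0.1, 0, 0]]
  ]
}}

```text
time: 3.95
tool_pos: [0.6244, -0.0475, 0.0866]
ee_rot: [-3.136, -0.002, 1.554]
wrist_force: [2.0, -3.8, -0.3]
width: 0.001
```

Request:
{"op": "drive_tool", "data": {
  "series": [
    [[0, 0, 0, 0.1, 0, 0, 0], [0, 0, 0, 0.2, 0, 0, 0], [0, 0, 0, 0.2, 0, 0, 0]]
  ]
}}

```text
time: 4.25
tool_pos: [0.6244, -0.0474, 0.0866]
ee_rot: [-3.136, 0.001, 1.553]
wrist_force: [0.8, -6.1, -1.1]
width: 0.0004
```

Request:
{"op": "drive_tool", "data": {
  "series": [
    [[0, 0, 0, -1.5, 0, 0, 0], [0, 0, 0, -3, 0, 0, 0], [0, 0, 0, -3, 0, -3, 0], [0, 0, 0, -3, 0, -7, 0], [0, 0, 0, -1, -0.5, -9, 0], [0, 0, 0, 4, -1.0, -9, 0], [0, 0, 0, 8, -1.5, -9, 0], [0, 0, 0, 12, -2, -9, 0], [0, 0, 0, 16, -2.5, -9, 0], [0, 0, 0, 20, -3, -9, 0], [0, 0, 0, 24, -3.5, -9, 0], [0, 0, 0, 28, -4, -9, 0], [0, 0, 0, 32, -4.4, -9, 0], [0, 0, 0, 36.5, -4.4, -8, 0], [0, 0, 0, 36.5, -4.4, -6, 0], [0, 0, 0, 36.5, -4.4, -3, 0], [0, 0, 0, 36.5, -4.4, 0, 0], [0, 0, 0, 36.5, -4.4, 0, 0]]
  ]
}}

```text
time: 6.05
tool_pos: [0.5834, 0.3165, 0.0803]
ee_rot: [-3.124, 0.005, 1.553]
wrist_force: [0.3, 0.1, -0.9]
width: 0.0006
```

```bash
python3 arc.py L 19 .85 .71 .6 .5 .4 .3 .2 .1 0.05 0; python3 knob.py pics/k2.png
```

```text
t 6.05 pos [583.4 316.5  80.3] rpy [-3.1244  0.0051  1.5533] F [ 0.3  0.1 -0.9] w 0.0006
  [576.73 300.17  86.     1.56] -> [-0.017  0.005 -0.002] [-1.65 -0.65 -0.55]
  [589.78 290.39  86.     1.56] -> [-0.017  0.005 -0.002] [-2.61  0.67 -0.57]
  [599.   281.5   86.     1.56] -> [-0.017  0.005 -0.002] [-3.48  1.61 -0.58]
  [606.49 272.57  86.     1.56] -> [-0.017  0.005 -0.002] [-4.36  2.37 -0.59]
  [613.05 262.94  86.     1.56] -> [-0.017  0.005 -0.002] [-5.31  3.04 -0.6 ]
  [618.62 252.71  86.     1.56] -> [-0.017  0.005 -0.002] [-6.32  3.62 -0.6 ]
  [623.14 241.97  86.     1.56] -> [-0.017  0.005 -0.002] [-7.39  4.09 -0.6 ]
  [626.56 230.83  86.     1.56] -> [-0.017  0.005 -0.002] [-8.5   4.45 -0.61]
  [627.85 225.15  86.     1.56] -> [-0.017  0.005 -0.002] [-9.06  4.59 -0.6 ]
  [628.86 219.41  86.     1.56] -> [-0.017  0.005 -0.002] [-9.63  4.7  -0.6 ]
[268 192  11  11  94] [array([625.8, -27.7]), array([19.7, 19.8]), np.float64(89.2)]
[114 207  12  11 100] [array([600.3, 276.1]), array([22.3, 19.8]), np.float64(89.3)]
[ 99 215   7  13  43] [array([582.4, 308.3]), array([10.8, 25.5]), np.float64(77.4)]
```

View pics/k2.png

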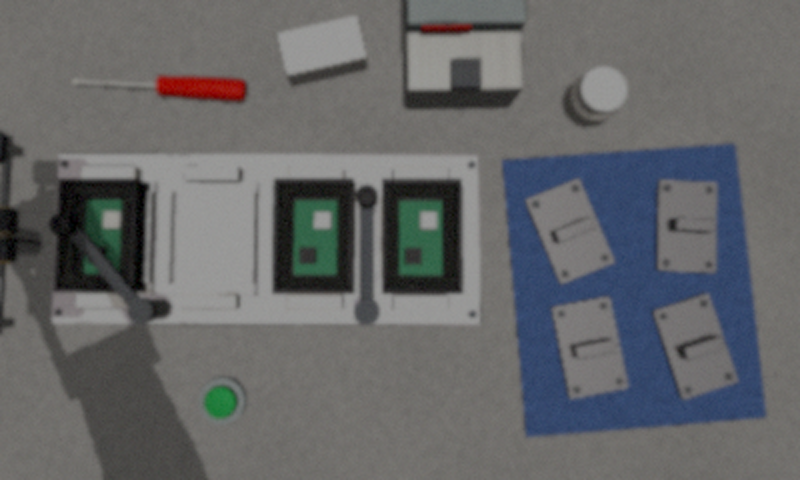

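The right handle is straight along the gap, with its knob at (625.8, −27.7) mm against a prediction of (625.0, −27.6). Next is the left handle.

Request:
{"op": "drive_tool", "data": {
  "series": [
    [[0, 0, 0, -1, -0.6, -0.5, 0], [0, 0, 0, -1.6, -0.6, -0.6, 0], [0, 0, 0, -2.1, 0, -0.6, 0], [0, 0, 0, -2.6, 0.7, -0.6, 0], [0, 0, 0, -3, 1.1, -0.6, 0], [0, 0, 0, -3.5, 1.6, -0.6, 0], [0, 0, 0, -3.9, 2, -0.6, 0], [0, 0, 0, -4.4, 2.4, -0.6, 0], [0, 0, 0, -4.8, 2.7, -0.6, 0], [0, 0, 0, -5.3, 3.0, -0.6, 0], [0, 0, 0, -5.8, 3.3, -0.6, 0], [0, 0, 0, -6.3, 3.6, -0.6, 0], [0, 0, 0, -6.9, 3.9, -0.6, 0], [0, 0, 0, -7.4, 4.1, -0.6, 0], [0, 0, 0, -7.9, 4.3, -0.6, 0], [0, 0, 0, -8.5, 4.5, -0.6, 0], [0, 0, 0, -9.0, 4.6, -0.6, 0], [0, 0, 0, -9.4, 4.7, -0.6, 0], [0, 0, 0, -9.6, 4.7, -0.6, 0], [0, 0, 0, -9.6, 4.7, -0.6, 0]]
  ]
}}

```text
time: 8.1
tool_pos: [0.6305, 0.2209, 0.0892]
ee_rot: [-3.129, 0.002, 1.553]
wrist_force: [-0.3, 3.0, -0.0]
width: 0.0004
```

Request:
{"op": "drive_tool", "data": {
  "series": [
    [[0, 0, 0, -0.1, 0, 0, 0], [0, 0, 0, -0.2, 0, 0, 0], [0, 0, 0, -0.2, 0, 0, 0]]
  ]
}}

```text
time: 8.4
tool_pos: [0.6305, 0.2208, 0.0893]
ee_rot: [-3.13, -0.002, 1.554]
wrist_force: [0.1, 6.4, -1.3]
width: 0.0006
```

Run:
```python
from p import *
rel([(630,251,89,1.555),(630,251,170,1.555),(610,0,190,1.75),(480,-150,170,1.94)])
```

```text
t 8.40 pos [630.5 220.8  89.3] rpy [-3.1301e+00 -1.5000e-03  1.5542e+00] F [ 0.1  6.4 -1.3] w 0.0006
  [630.   251.    89.     1.56] -> [-0.011 -0.002 -0.001] [ 3.02 -0.1   0.03]
  [630.   251.   170.     1.56] -> [-0.011 -0.002 -0.001] [ 3.03 -0.19 -8.07]
  [610.     0.   190.     1.75] -> [-0.011 -0.003 -0.196] [-22.1   -1.8  -10.09]
  [ 480.   -150.    170.      1.94] -> [-0.011 -0.004 -0.386] [-37.31 -14.53  -7.96]
```

Request:
{"op": "drive_tool", "data": {
  "series": [
    [[0, 0, 0, 1.5, 0, 0, 0], [0, 0, 0, 3, 0, 0, 0], [0, 0, 0, 3, 0, -4, 0], [0, 0, 0, 3, 0, -8, 0], [0, 0, 0, 1, -2, -10, 0], [0, 0, 0, -2, -5, -10, 0], [0, 0, 0, -5, -8, -10, 0], [0, 0, 0, -8, -11, -10, 20], [0, 0, 0, -11, -14, -10, 45], [0, 0, 0, -14, -17, -10, 45], [0, 0, 0, -17, -20, -10, 45], [0, 0, 0, -20, -23, -10, 45], [0, 0, 0, -22, -25, -10, 45], [0, 0, 0, -22, -25, -10, 45]]
  ]
}}

```text
time: 9.8
tool_pos: [0.3767, 0.0033, 0.1927]
ee_rot: [-3.132, 0.001, 1.551]
wrist_force: [1.0, -0.2, 0.6]
width: 0.0424
```

```bash
python3 knob.py pics/k3.png; python3 m.py | grep -v green
```

```text
[154 192  10  11  86] [array([629.1, 198.8]), array([20.2, 17.9]), np.float64(0.9)]
[268 192  11  12  95] [array([624.8, -27.7]), array([20.6, 20.7]), np.float64(70.6)]
table z -0.00034869415411024614 -0.7497573291225024
mat [  342   173   130   145 10108]
plate [ 353  189   44   53 1220] [374.4 215.3] n [array([ 593.9, -251.7]), array([102.4,  67. ]), np.float64(21.2)] zmed 0.011459641846237932
plate [ 418  190   31   47 1200] [432.5 212.9] n [array([ 597.1, -383.4]), array([ 68. , 102.7]), np.float64(86.8)] zmed 0.011324646681215344
plate [ 416  247   43   53 1216] [436.6 272.5] n [array([ 464.2, -386.1]), array([101.2,  67.8]), np.float64(16.6)] zmed 0.01135024978426884
plate [ 366  248   38   52 1233] [384.1 273.3] n [array([ 464.8, -269.2]), array([102.5,  66.8]), np.float64(9.6)] zmed 0.01131723297433503
rib [367 208  21  13 138] [377.  214.3] n [array([ 593.8, -250.9]), array([14. , 45.8]), np.float64(20.8)] zmed 0.03484882351332473
rib [426 209  22   7 141] [436.7 212. ] n [array([ 596.9, -381.6]), array([46.4, 13.1]), np.float64(89.1)] zmed 0.03471465711066152
rib [431 268  22  12 141] [441.2 273.5] n [array([ 464.6, -385.3]), array([14. , 47.7]), np.float64(16.7)] zmed 0.03491819943415367
rib [377 270  21  10 143] [386.9 274.3] n [array([ 465.1, -267.7]), array([14.9, 43.6]), np.float64(10.1)] zmed 0.03485627864319235
```

View pics/k3.png

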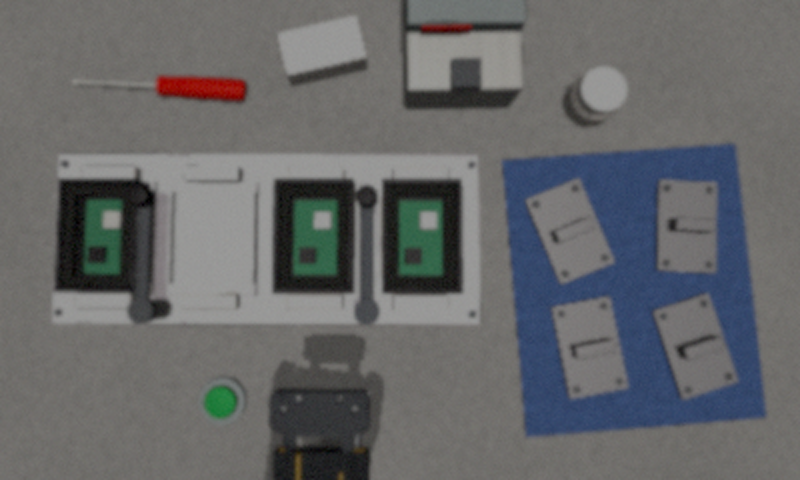

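Both handles are straight; the left knob is at (629.1, 198.8) mm. Next I'll measure the mouths now that they're clear, then pick cover A.

```bash
cat > rims.py <<'E'
from h import *
s=snap("top"); X=cloud(s); Z=X[...,2]; V=cv2.cvtColor(s["img"],cv2.COLOR_BGR2HSV)[...,2]
fx=(X[...,0]>.48)&(X[...,0]<.72)&(X[...,1]>-.22)&(X[...,1]<.35)
m=fx&(Z>.048)&(Z<.075)&(V<75)
for i,st,c,mm in comps(m,200):
    r=rect_at(s,mm,.065); 
    hole=cv2.drawContours(np.zeros(Z.shape,np.uint8),cv2.findContours(mm.astype(np.uint8),cv2.RETR_EXTERNAL,cv2.CHAIN_APPROX_NONE)[0],-1,1,-1)
    inn=[q for q in comps((hole>0)&~mm,200)]
    print(st,[np.round(a,1) for a in r])
E
python3 rims.py
python3 - <<'E'
from p import *
rel([(480,-130,190,1.75),(593.8,-251.2,120,1.94),(593.8,-251.2,40,1.94),(593.8,-251.2,14.5,1.94)])
E
```

```text
[ 118  189   43   57 1260] [array([593.4, 254.8]), array([ 86.7, 117.3]), np.float64(89.3)]
[ 227  190   40   56 1187] [array([589.4,  29.2]), array([ 81.7, 114.7]), np.float64(89.2)]
[ 282  190   39   57 1172] [array([586.7, -84.3]), array([ 78.8, 116.7]), np.float64(89.2)]
t 9.95 pos [378.7   5.1 192.2] rpy [-3.1312e+00 -1.2000e-03  1.5545e+00] F [-0.9 -0.1  0.4] w 0.0423
  [ 480.   -130.    190.      1.75] -> [-0.01  -0.002 -0.195] [-13.35  10.35   0.1 ]
  [ 593.8  -251.2   120.      1.94] -> [-0.01  -0.003 -0.385] [-25.29  22.     6.96]
  [ 593.8  -251.2    40.      1.94] -> [-0.01  -0.003 -0.385] [-25.3   22.08  14.96]
  [ 593.8  -251.2    14.5     1.94] -> [-0.01  -0.003 -0.385] [-25.3   22.11  17.51]
```

Request:
{"op": "drive_tool", "data": {
  "series": [
    [[0, 0, -0.05, -3, 2.5, 0, 45], [0, 0, -0.1, -6, 5, 0, 45], [0, 0, -0.15, -9, 7.5, 0, 45], [0, 0, -0.2, -12, 10.5, 0, 45], [0, 0, -0.25, -15, 13, 0, 45], [0, 0, -0.3, -18, 15.5, 2, 45], [0, 0, -0.35, -21, 18, 4, 45], [0, 0, -0.385, -24, 21, 6, 45], [-0.01, 0, -0.385, -25.3, 22, 7, 45], [-0.01, 0, -0.385, -25.3, 22, 10, 45], [-0.01, 0, -0.385, -25.3, 22.1, 12.5, 45], [-0.01, 0, -0.385, -25.3, 22.1, 14, 45], [-0.01, 0, -0.385, -25.3, 22.1, 14, 45]]
  ]
}}

```text
time: 11.25
tool_pos: [0.5928, -0.2494, 0.0464]
ee_rot: [-3.138, -0.008, 1.941]
wrist_force: [-0.9, -0.0, 0.1]
width: 0.0423
```

Run:
```python
from p import *
rel([(593.8,-251.2,15,1.94),(593.8,-251.2,14,1.94)])
from h import *
s=snap("scene"); cv2.imwrite("pics/s1.png",cv2.resize(s["img"][150:350,60:260],None,fx=3,fy=3,interpolation=cv2.INTER_CUBIC))
```

```text
t 11.25 pos [ 592.8 -249.4   46.4] rpy [-3.1383 -0.0078  1.9405] F [-0.9 -0.   0.1] w 0.0423
  [ 593.8  -251.2    15.      1.94] -> [-0.003 -0.008  0.001] [-0.23  0.04  3.13]
  [ 593.8  -251.2    14.      1.94] -> [-0.003 -0.008  0.001] [-0.23  0.04  3.23]
```

View pics/s1.png

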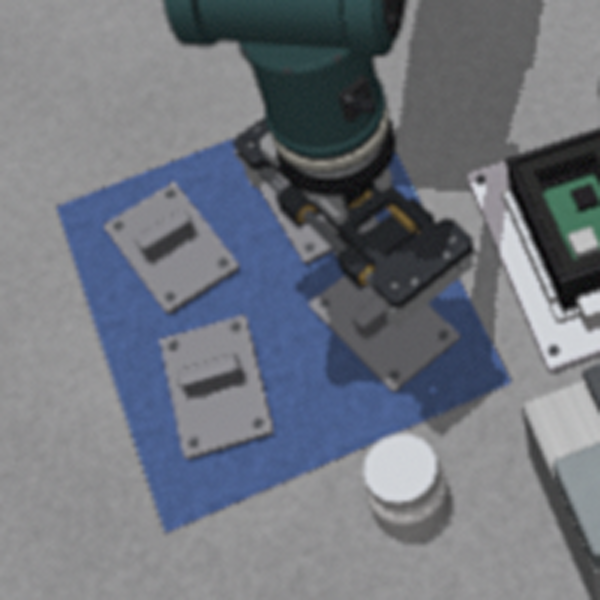

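The gripper is centred over cover A's rib, around (375,318) in the crop, so I'll descend and grip.

Request:
{"op": "drive_tool", "data": {
  "series": [
    [[0, -0.008, 0, -0.2, 0, 1.2, 45], [0, -0.008, 0, -0.2, 0, 2.4, 45], [0, -0.008, 0, -0.2, 0, 3.1, 45], [0, -0.008, 0, -0.2, 0, 3.1, 45], [0, -0.008, 0, -0.2, 0, 3.1, 0], [0, -0.008, 0, -0.2, 0, 3.1, 0], [0, -0.008, 0, -0.2, 0, 3.1, 0], [0, -0.008, 0, -0.2, 0, 3.1, 0], [0, -0.008, 0, -0.2, 0, 3.1, 0]]
  ]
}}

```text
time: 12.2
tool_pos: [0.5945, -0.2522, 0.0182]
ee_rot: [-3.141, 0.004, 1.94]
wrist_force: [-0.9, -0.6, 0.8]
width: 0.0138
```

Run:
```python
from p import *
rel([(593.8,-251.2,150,1.94),(586.9,-84.2,150,1.555),(586.9,-84.2,100,1.555)])
```

```text
t 12.20 pos [ 594.5 -252.2   18.2] rpy [-3.1407  0.0037  1.9403] F [-0.9 -0.6  0.8] w 0.0138
  [ 593.8  -251.2   150.      1.94] -> [-0.001  0.004  0.   ] [  0.07  -0.04 -13.18]
  [586.9  -84.2  150.     1.56] -> [-0.     0.004  0.385] [ 15.89   5.35 -13.24]
  [586.9  -84.2  100.     1.56] -> [-0.     0.004  0.385] [15.91  5.35 -8.24]
```

Gripped, but about 4 mm high. I'll reopen, lower and grip again.

Request:
{"op": "drive_tool", "data": {
  "series": [
    [[0, 0, 0, 0, 0, 0, 30], [0, 0, 0, 0, 0, 0, 30], [0, 0, 0, 0, 0, 0.4, 30], [0, 0, 0, 0, 0, 0.5, 30], [0, 0, 0, 0, 0, 0.5, 30], [0, 0, 0, 0, 0, 0.5, 0], [0, 0, 0, 0, 0, 0.5, 0], [0, 0, 0, 0, 0, 0.5, 0], [0, 0, 0, 0, 0, 0.5, 0]]
  ]
}}

```text
time: 13.1
tool_pos: [0.5945, -0.2522, 0.0132]
ee_rot: [-3.141, 0.004, 1.94]
wrist_force: [-0.3, 0.1, -0.6]
width: 0.0136
```

Request:
{"op": "drive_tool", "data": {
  "series": [
    [[0, 0, 0, 0, 0, -2, 0], [0, 0, 0, 0, 0, -5, 0], [0, 0, 0, 0, 0, -8, 0], [0, 0, 0, 0, 0, -11, 0], [0, 0, 0, 0, 0, -13.7, 0], [0, 0, 0.08, 3, 1, -13.7, 0], [0, 0, 0.16, 6, 2, -13.7, 0], [0, 0, 0.24, 9, 3, -13.7, 0], [0, 0, 0.3, 12, 4, -13.7, 0], [0, 0, 0.35, 14, 5, -13.7, 0], [0, 0, 0.385, 15.9, 5.4, -13.7, 0], [0, 0, 0.385, 15.9, 5.4, -13.7, 0], [0, 0, 0.385, 15.9, 5.4, -13.7, 0]]
  ]
}}

```text
time: 14.4
tool_pos: [0.5872, -0.0841, 0.1493]
ee_rot: [3.141, 0.004, 1.557]
wrist_force: [0.4, -0.4, -1.7]
width: 0.0137
```

Run:
```python
from p import *
rel([(586.9,-84.2,105,1.555),(586.9,-84.2,90,1.555),(586.9,-84.2,75,1.555)])
from h import *
s=snap("scene"); cv2.imwrite("pics/s2.png",cv2.resize(s["img"][120:320,150:420],None,fx=2.9,fy=2.9,interpolation=cv2.INTER_CUBIC))
```

```text
t 14.40 pos [587.2 -84.1 149.3] rpy [3.1415 0.0045 1.5567] F [ 0.4 -0.4 -1.7] w 0.0137
  [586.9  -84.2  105.     1.56] -> [0.    0.004 0.002] [ 0.01 -0.03  4.43]
  [586.9  -84.2   90.     1.56] -> [0.    0.004 0.002] [ 0.01 -0.03  5.93]
  [586.9  -84.2   75.     1.56] -> [0.    0.004 0.002] [ 0.02 -0.03  7.43]
```

View pics/s2.png

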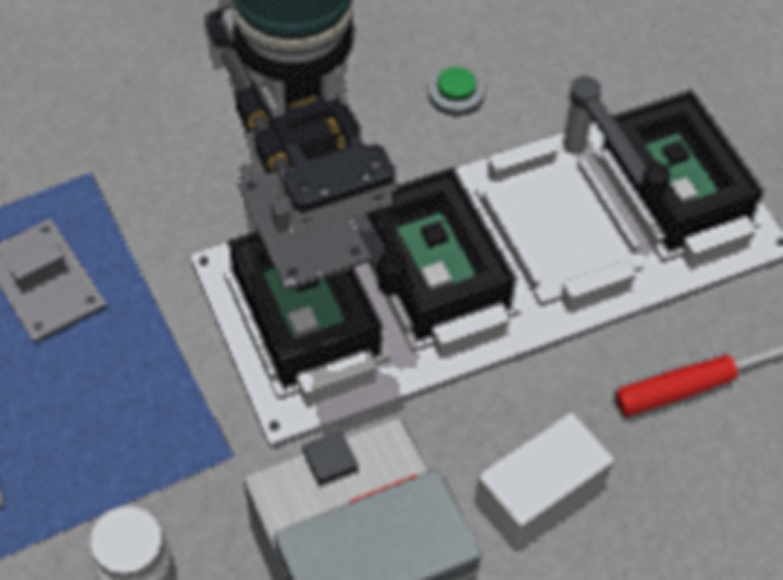

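Cover A is held level above housing 4. Lowering it now.

Request:
{"op": "drive_tool", "data": {
  "series": [
    [[0, 0.004, 0, 0, 0, 2, 0], [0, 0.004, 0, 0, 0, 4, 0], [0, 0.004, 0, 0, 0, 5.5, 0], [0, 0.004, 0, 0, 0, 6.2, 0], [0, 0.004, 0, 0, 0, 6.2, 0]]
  ]
}}

```text
time: 14.95
tool_pos: [0.5864, -0.0853, 0.0858]
ee_rot: [-3.139, -0.0, 1.555]
wrist_force: [-0.3, 0.7, -1.8]
width: 0.0141
```

Run:
```python
from p import *
rel([(586.9,-84.2,74,1.555),(586.9,-84.2,71,1.555)])
```

```text
t 14.95 pos [586.4 -85.3  85.8] rpy [-3.1390e+00 -1.0000e-04  1.5549e+00] F [-0.3  0.7 -1.8] w 0.0141
  [586.9  -84.2   74.     1.56] -> [-0.003 -0.    -0.   ] [0.11 0.05 1.18]
  [586.9  -84.2   71.     1.56] -> [-0.003 -0.    -0.   ] [0.11 0.05 1.48]
```

Request:
{"op": "drive_tool", "data": {
  "series": [
    [[0, 0, 0, 0.1, 0, 0.4, 0], [0, 0, 0, 0.1, 0, 0.8, 0], [0, 0, 0, 0.1, 0, 1.2, 0], [0, 0, 0, 0.1, 0, 1.4, 0], [0, 0, 0, 0.1, 0, 1.4, 0]]
  ]
}}

```text
time: 15.45
tool_pos: [0.5867, -0.0843, 0.0722]
ee_rot: [-3.14, 0.0, 1.555]
wrist_force: [-0.5, 1.0, -1.5]
width: 0.0138
```

Request:
{"op": "drive_tool", "data": {
  "series": [
    [[0, 0, 0, 0, 0, 0.3, 0], [0, 0, 0, 0, 0, 0.6, 0], [0, 0, 0, 0, 0, 0.8, 0], [0, 0, 0, 0, 0, 0.8, 0]]
  ]
}}

```text
time: 15.85
tool_pos: [0.5868, -0.0843, 0.0661]
ee_rot: [-3.141, 0.001, 1.555]
wrist_force: [-2.8, 2.0, 5.8]
width: 0.0136
```

Request:
{"op": "drive_tool", "data": {
  "series": [
    [[0, 0, 0, 0, 0, 0.2, 0], [0, 0, 0, 0, 0, 0.4, 0], [0, 0, 0, 0, 0, 0.6, 0], [0, 0, 0, 0, 0, 0.6, 0]]
  ]
}}

```text
time: 16.25
tool_pos: [0.5869, -0.0843, 0.066]
ee_rot: [3.141, 0.001, 1.555]
wrist_force: [-10.6, 1.9, 20.2]
width: 0.0138
```

It pushed down to a hard stop at 20 N. I'll release, back off and look.

Request:
{"op": "drive_tool", "data": {
  "series": [
    [[0, 0, 0, 0, 0, -0.4, 0], [0, 0, 0, 0, 0, -0.5, 40], [0, 0, 0, 0, 0, -0.5, 40], [0, 0, 0, 0, 0, -0.5, 40], [0, 0, 0, 0, 0, -3, 40], [0, 0, 0, 0, 0, -7, 40], [0, 0, 0, 0, -3, -10, 40], [0, 0, 0, 0, -7, -12, 40], [0, 0, 0, 0, -11, -13, 40], [0, 0, 0, 0, -15, -13, 40], [0, 0, 0, 2, -19, -13, 40], [0, 0, 0, 4, -22, -13, 40], [0, 0, 0, 4, -22, -13, 40]]
  ]
}}

```text
time: 17.55
tool_pos: [0.3648, -0.0393, 0.1955]
ee_rot: [3.14, 0.001, 1.557]
wrist_force: [0.6, -0.3, 0.2]
width: 0.0378
```

```bash
cat > look.py <<'E'
from h import *
import sys
n=sys.argv[1]
s=snap("top"); X=cloud(s); Z=X[...,2]
cv2.imwrite(f"pics/{n}t.png",cv2.resize(s["img"][100:340,90:490],None,fx=2,fy=2,interpolation=cv2.INTER_CUBIC))
c=snap("scene"); cv2.imwrite(f"pics/{n}s.png",cv2.resize(c["img"][130:280,200:430],None,fx=3.4,fy=3.4,interpolation=cv2.INTER_CUBIC))
# height of plate corners near each housing: sample world points
def zat(x,y,z):
    u=proj(s,[[x/1000,y/1000,z]])[0]; a,b=int(round(u[0])),int(round(u[1]))
    return np.median(Z[b-1:b+2,a-1:a+2])*1000
for nm,(cx,cy) in dict(H1=(592.4,258),H3=(589,29.6),H4=(587,-84.2)).items():
    print(nm,"corners",[round(float(zat(cx+dx,cy+dy,.065)),1) for dx in(-42,42) for dy in(-26,26)],"rib",round(float(zat(cx,cy,.089)),1),"rim",[round(float(zat(cx+dx,cy,.065)),1) for dx in(-57,57)],[round(float(zat(cx,cy+dy,.065)),1) for dy in(-39,39)])
E
python3 look.py a; python3 m.py|grep -v green; python3 knob.py pics/x.png
```

```text
H1 corners [59.8, 60.6, 59.1, 60.9] rib 31.8 rim [64.3, 64.7] [63.0, 64.5]
H3 corners [60.6, 60.1, 61.5, 60.1] rib 33.4 rim [63.6, 64.8] [64.2, 64.3]
H4 corners [64.6, 64.3, 65.3, 65.3] rib 88.1 rim [64.5, 63.9] [64.9, 64.9]
table z -0.0003413048769750469 -0.7497305862421175
mat [  342   173   130   145 11581]
plate [ 418  190   31   47 1199] [432.5 212.9] n [array([ 597.1, -383.4]), array([ 68. , 102.7]), np.float64(86.8)] zmed 0.011357194377618294
plate [ 416  247   43   53 1212] [436.6 272.5] n [array([ 464.2, -386.1]), array([101.2,  67.7]), np.float64(16.6)] zmed 0.011264262607786188
plate [ 366  248   38   52 1230] [384.1 273.3] n [array([ 464.8, -269.2]), array([102.5,  66.8]), np.float64(9.6)] zmed 0.011325785141292583
rib [426 209  22   7 142] [436.9 211.9] n [array([ 596.9, -381.7]), array([46.3, 13.1]), np.float64(89.1)] zmed 0.03501641259333425
rib [431 268  22  12 139] [441.3 273.5] n [array([ 464.3, -385.4]), array([13.4, 47.7]), np.float64(16.8)] zmed 0.03468544799952375
rib [377 270  21  10 142] [387.  274.3] n [array([ 465.1, -267.7]), array([14.9, 43.6]), np.float64(10.1)] zmed 0.03516344964309419
[154 192  10  11  88] [array([629.1, 198.8]), array([20.2, 17.9]), np.float64(0.9)]
[268 192  11  11  92] [array([625.8, -27.7]), array([19.7, 19.8]), np.float64(89.2)]
```

View pics/as.png

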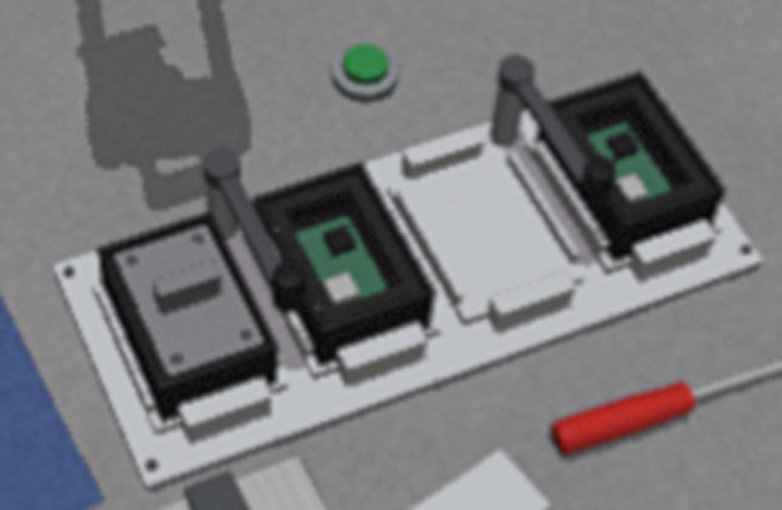

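View pics/at.png

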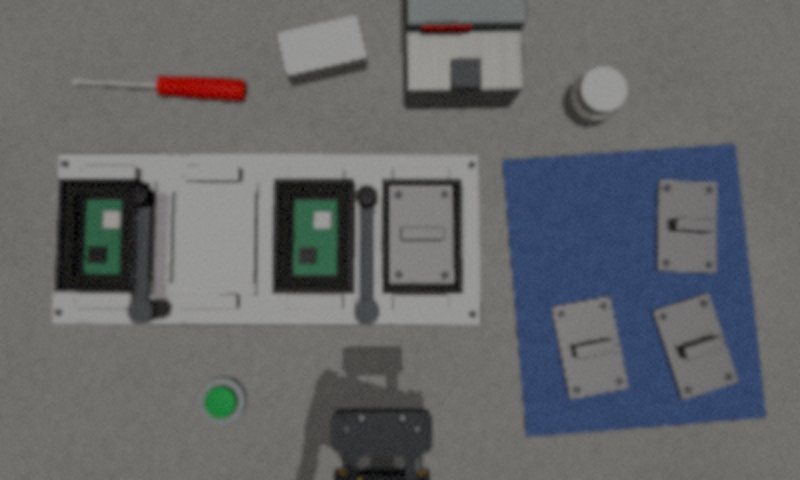

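Housing 4's cover is home: the corners read about 65 mm, level with the rim, and the handles haven't moved. Next is cover D, for housing 3.

Run:
```python
from p import *
rel([(465.1,-268.4,100,1.742),(465.1,-268.4,30,1.742),(465.1,-268.4,13.5,1.742)])
```

```text
t 17.75 pos [368.  -41.2 195.5] rpy [3.1408e+00 1.5000e-03 1.5553e+00] F [0.1 0.2 0. ] w 0.0376
  [ 465.1  -268.4   100.      1.74] -> [ 0.001  0.002 -0.187] [-22.56  10.05   9.59]
  [ 465.1  -268.4    30.      1.74] -> [ 0.001  0.002 -0.187] [-22.55  10.04  16.59]
  [ 465.1  -268.4    13.5     1.74] -> [ 0.001  0.002 -0.187] [-22.54  10.04  18.24]
```

Request:
{"op": "drive_tool", "data": {
  "series": [
    [[0, 0, -0.05, -4, 2, 0, 40], [0, 0, -0.1, -8, 4, 1, 40], [0, 0, -0.15, -12, 6, 3, 40], [0, 0, -0.187, -16, 8, 5, 40], [0, 0, -0.187, -20, 9, 7, 40], [0, 0, -0.187, -22.5, 10, 9, 40], [0, 0, -0.187, -22.6, 10, 11, 40], [0, 0, -0.187, -22.6, 10, 14, 40], [0, 0, -0.187, -22.6, 10, 15.5, 40], [0, 0, -0.187, -22.6, 10, 15.5, 40], [0, 0, -0.187, -22.6, 10, 15.5, 40]]
  ]
}}

```text
time: 18.85
tool_pos: [0.465, -0.2695, 0.0403]
ee_rot: [-3.141, 0.001, 1.742]
wrist_force: [0.3, 0.0, -0.1]
width: 0.0379
```

Run:
```python
from p import *
rel([(465.1,-268.4,13.5,1.742)])
```

```text
t 18.85 pos [ 465.  -269.5   40.3] rpy [-3.1413e+00  9.0000e-04  1.7419e+00] F [ 0.3  0.  -0.1] w 0.0379
  [ 465.1  -268.4    13.5     1.74] -> [-0.     0.001 -0.   ] [0.11 0.03 2.68]
```

Request:
{"op": "drive_tool", "data": {
  "series": [
    [[0, 0, 0, 0.1, 0, 1, 40], [0, 0, 0, 0.1, 0, 2, 40], [0, 0, 0, 0.1, 0, 2.7, 40], [0, 0, 0, 0.1, 0, 2.7, 40], [0, 0, 0, 0.1, 0, 2.7, 40]]
  ]
}}

```text
time: 19.35
tool_pos: [0.4648, -0.2684, 0.0131]
ee_rot: [-3.141, 0.001, 1.742]
wrist_force: [0.1, 0.3, -0.3]
width: 0.0378
```

Request:
{"op": "drive_tool", "data": {
  "series": [
    [[0, 0, 0, 0, 0, 0, 0], [0, 0, 0, 0, 0, 0, 0], [0, 0, 0, 0, 0, 0, 0], [0, 0, 0, 0, 0, 0, 0]]
  ]
}}

```text
time: 19.75
tool_pos: [0.4647, -0.2685, 0.0132]
ee_rot: [-3.141, 0.001, 1.742]
wrist_force: [-1.3, -1.4, 1.1]
width: 0.0135
```

Run:
```python
from p import *
rel([(465.1,-268.4,155,1.742),(560,-120,160,1.65),(589.2,29.6,155,1.555),(589.2,29.6,90,1.555)])
```

```text
t 19.75 pos [ 464.7 -268.5   13.2] rpy [-3.1412e+00  8.0000e-04  1.7420e+00] F [-1.3 -1.4  1.1] w 0.0135
  [ 465.1  -268.4   155.      1.74] -> [-0.     0.001  0.   ] [-1.000e-02  3.000e-02 -1.418e+01]
  [ 560.   -120.    160.      1.65] -> [-0.     0.001  0.092] [ 12.99  11.91 -14.7 ]
  [589.2   29.6  155.     1.56] -> [-0.     0.001  0.187] [ 27.24  17.34 -14.21]
  [589.2   29.6   90.     1.56] -> [-0.     0.001  0.187] [27.24 17.34 -7.71]
```

Request:
{"op": "drive_tool", "data": {
  "series": [
    [[0, 0, 0, 0, 0, -3, 0], [0, 0, 0, 0, 0, -7, 0], [0, 0, 0, 0, 0, -11, 0], [0, 0, 0.03, 1, 1, -14, 0], [0, 0, 0.06, 4, 4, -14.7, 0], [0, 0, 0.08, 8, 7, -14.7, 0], [0, 0, 0.1, 12, 10, -14.7, 0], [0, 0, 0.12, 16, 12, -14.7, 0], [0, 0, 0.15, 20, 14.5, -14.7, 0], [0, 0, 0.17, 24, 16.5, -14.7, 0], [0, 0, 0.187, 27.2, 17.3, -14.2, 0], [0, 0, 0.187, 27.2, 17.3, -14.2, 0], [0, 0, 0.187, 27.2, 17.3, -14.2, 0]]
  ]
}}

```text
time: 21.05
tool_pos: [0.5885, 0.0296, 0.1542]
ee_rot: [-3.14, 0.002, 1.557]
wrist_force: [-0.5, -0.3, -0.8]
width: 0.0136
```

Run:
```python
from p import *
rel([(589.2,29.6,90,1.555),(589.2,29.6,73,1.555)])
from h import *
s=snap("scene"); cv2.imwrite("pics/s3.png",cv2.resize(s["img"][120:320,150:420],None,fx=2.9,fy=2.9,interpolation=cv2.INTER_CUBIC))
```

```text
t 21.05 pos [588.5  29.6 154.2] rpy [-3.1400e+00  1.7000e-03  1.5569e+00] F [-0.5 -0.3 -0.8] w 0.0136
  [589.2   29.6   90.     1.56] -> [-0.002  0.002  0.002] [0.01 0.08 6.42]
  [589.2   29.6   73.     1.56] -> [-0.002  0.002  0.002] [0.01 0.08 8.12]
```

View pics/s3.png

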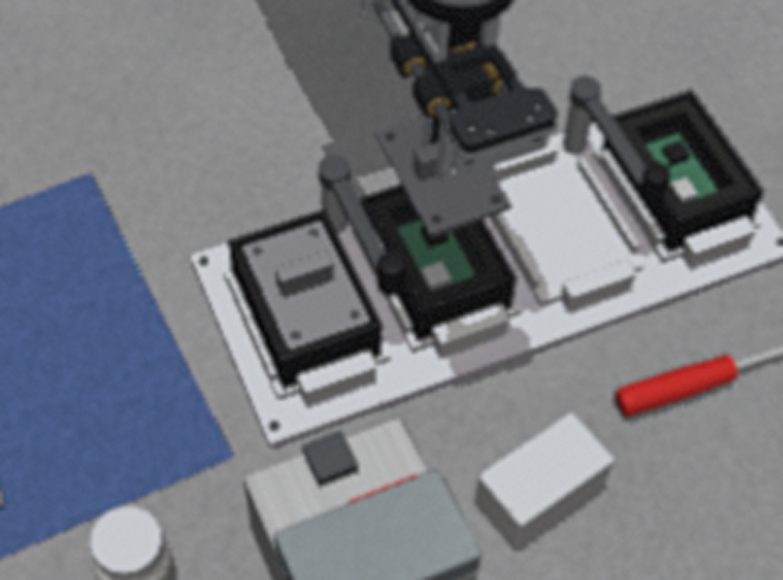

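Cover D is held above housing 3, around (440,170) in the crop. I'll lower it in two steps.

Request:
{"op": "drive_tool", "data": {
  "series": [
    [[0, 0, 0, 0, 0.1, 2, 0], [0, 0, 0, 0, 0.1, 4, 0], [0, 0, 0, 0, 0.1, 5.8, 0], [0, 0, 0, 0, 0.1, 6.4, 0], [0, 0, 0, 0, 0.1, 6.4, 0], [0, 0, 0, 0, 0.1, 6.4, 0]]
  ]
}}

```text
time: 21.7
tool_pos: [0.5902, 0.0277, 0.0916]
ee_rot: [3.141, 0.002, 1.554]
wrist_force: [-0.1, 0.6, -1.0]
width: 0.0138
```

Run:
```python
from p import *
rel([(589.2,29.6,73,1.555)])
```

```text
t 21.70 pos [590.2  27.7  91.6] rpy [3.141e+00 1.800e-03 1.554e+00] F [-0.1  0.6 -1. ] w 0.0138
  [589.2   29.6   73.     1.56] -> [ 0.001  0.002 -0.001] [ 0.19 -0.1   1.86]
```

Request:
{"op": "drive_tool", "data": {
  "series": [
    [[0, 0, 0, 0.2, -0.1, 0, 0], [0, 0, 0, 0.2, -0.1, 0.4, 0], [0, 0, 0, 0.2, -0.1, 0.8, 0], [0, 0, 0, 0.2, -0.1, 1.2, 0], [0, 0, 0, 0.2, -0.1, 1.6, 0], [0, 0, 0, 0.2, -0.1, 1.9, 0], [0, 0, 0, 0.2, -0.1, 1.9, 0]]
  ]
}}

```text
time: 22.4
tool_pos: [0.589, 0.0297, 0.0722]
ee_rot: [-3.142, 0.002, 1.554]
wrist_force: [-0.1, -0.5, -1.3]
width: 0.0136
```

Request:
{"op": "drive_tool", "data": {
  "series": [
    [[0, 0, 0, 0, 0, 0.3, 0], [0, 0, 0, 0, 0, 0.6, 0], [0, 0, 0, 0, 0, 0.9, 0], [0, 0, 0, 0, 0, 0.9, 0]]
  ]
}}

```text
time: 22.8
tool_pos: [0.5894, 0.0297, 0.0661]
ee_rot: [3.14, 0.002, 1.554]
wrist_force: [-3.9, -0.1, 9.9]
width: 0.0139
```

Request:
{"op": "drive_tool", "data": {
  "series": [
    [[0, 0, 0, 0, 0, 0.2, 0], [0, 0, 0, 0, 0, 0.4, 0], [0, 0, 0, 0, 0, 0.5, 0], [0, 0, 0, 0, 0, 0.5, 0]]
  ]
}}

```text
time: 23.2
tool_pos: [0.5895, 0.0297, 0.0661]
ee_rot: [3.138, 0.002, 1.554]
wrist_force: [-8.4, -0.0, 17.6]
width: 0.0138
```

Request:
{"op": "drive_tool", "data": {
  "series": [
    [[0, 0, 0, 0, 0, -0.4, 0], [0, 0, 0, 0, 0, -0.5, 40], [0, 0, 0, 0, 0, -0.5, 40], [0, 0, 0, 0, 0, -0.5, 40], [0, 0, 0, 0, 0, -3, 40], [0, 0, 0, 0, 0, -7, 40], [0, 0, 0, -2, -3, -10, 40], [0, 0, 0, -4, -7, -12, 40], [0, 0, 0, -6, -11, -13, 40], [0, 0, 0, -8, -15, -13, 40], [0, 0, 0, -8, -19, -13, 40], [0, 0, 0, -8, -22, -13, 40], [0, 0, 0, -8, -22, -13, 40]]
  ]
}}

```text
time: 24.5
tool_pos: [0.3654, -0.0463, 0.1954]
ee_rot: [3.138, 0.002, 1.553]
wrist_force: [0.4, -0.9, 1.4]
width: 0.0375
```

```bash
python3 look.py b; python3 m.py|grep -v green; python3 knob.py pics/x.png;python3 rims.py
```

```text
H1 corners [59.5, 60.5, 59.9, 61.6] rib 31.9 rim [63.7, 64.8] [63.8, 64.8]
H3 corners [65.2, 64.3, 65.5, 65.2] rib 88.9 rim [64.0, 64.5] [64.6, 64.1]
H4 corners [64.6, 64.7, 64.6, 64.3] rib 89.1 rim [64.8, 64.3] [65.2, 64.6]
table z -0.00033054010497456673 -0.7498015757903536
mat [  342   173   130   145 13121]
plate [ 418  190   31   47 1199] [432.6 213. ] n [array([ 597.1, -383.4]), array([ 68. , 102.7]), np.float64(86.8)] zmed 0.011305676808924376
plate [ 416  247   43   53 1216] [436.7 272.6] n [array([ 464.2, -386.1]), array([101.2,  67.8]), np.float64(16.6)] zmed 0.011307906459887322
rib [426 209  22   7 144] [436.7 212. ] n [array([ 596.9, -381.5]), array([46.6, 13.1]), np.float64(89.1)] zmed 0.03507471767690558
rib [431 268  22  12 139] [441.3 273.5] n [array([ 464.7, -385.6]), array([14. , 47.1]), np.float64(16.7)] zmed 0.03489491325487426
[154 192  10  11  88] [array([629.1, 198.8]), array([20.2, 17.9]), np.float64(0.9)]
[268 192  11  11  92] [array([625.8, -27.7]), array([19.7, 19.8]), np.float64(89.2)]
[ 118  189   43   57 1265] [array([593.6, 255.7]), array([ 86.3, 118.5]), np.float64(88.1)]
[227 190  40  56 555] [array([589.4,  29.2]), array([ 81.5, 115. ]), np.float64(89.4)]
[282 190  39  57 490] [array([586.7, -84.3]), array([ 78.9, 116.7]), np.float64(89.2)]
```

View pics/bt.png

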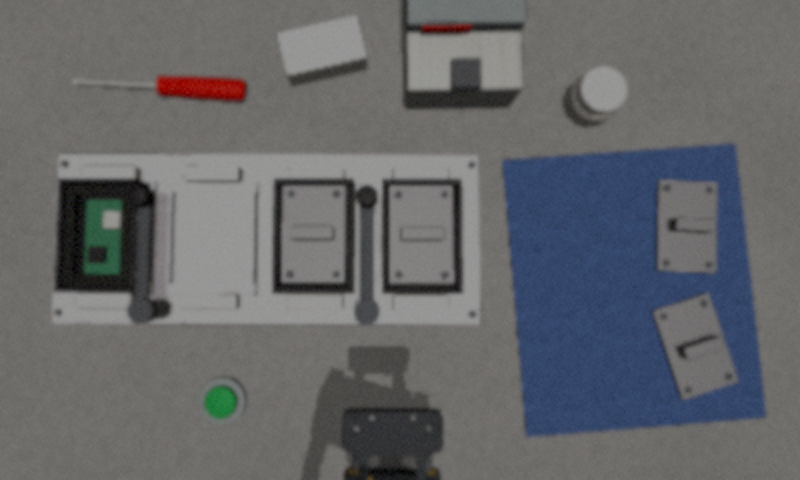

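Housing 3's cover is home. Next is cover C, for housing 1.

Run:
```python
from p import *
rel([(464.5,-385.7,100,1.862),(464.5,-385.7,40,1.862)])
```

```text
t 24.75 pos [368.6 -46.4 195.3] rpy [3.1388e+00 1.9000e-03 1.5548e+00] F [ 0.7 -0.   0. ] w 0.0378
  [ 464.5  -385.7   100.      1.86] -> [ 0.002  0.002 -0.307] [-33.76  10.11   9.62]
  [ 464.5  -385.7    40.      1.86] -> [ 0.002  0.002 -0.307] [-33.74  10.09  15.62]
```

Request:
{"op": "drive_tool", "data": {
  "series": [
    [[0, 0, -0.04, -4, 1, 0, 40], [0, 0, -0.08, -8, 2, 0, 40], [0, 0, -0.12, -12, 3, 1, 40], [0, 0, -0.16, -16, 4.5, 2, 40], [0, 0, -0.2, -20, 6, 3, 40], [0, 0, -0.24, -24, 7.5, 5, 40], [0, 0, -0.28, -28, 8.5, 7, 40], [0, 0, -0.307, -32, 9.5, 9, 40], [0, 0, -0.307, -33.7, 10, 11, 40], [0, 0, -0.307, -33.7, 10.1, 14, 40], [0, 0, -0.307, -33.7, 10.1, 15.6, 40], [0, 0, -0.307, -33.7, 10.1, 15.6, 40], [0, 0, -0.307, -33.7, 10.1, 15.6, 40]]
  ]
}}

```text
time: 26.05
tool_pos: [0.465, -0.3853, 0.0394]
ee_rot: [3.14, 0.001, 1.862]
wrist_force: [0.9, -0.1, -0.5]
width: 0.0371
```

Run:
```python
from p import *
rel([(464.5,-385.7,13.5,1.862)])
```

```text
t 26.05 pos [ 465.  -385.3   39.4] rpy [3.1402e+00 1.4000e-03 1.8622e+00] F [ 0.9 -0.1 -0.5] w 0.0371
  [ 464.5  -385.7    13.5     1.86] -> [0.001 0.001 0.   ] [-0.02 -0.07  2.59]
```

Request:
{"op": "drive_tool", "data": {
  "series": [
    [[0, 0, 0, 0, -0.1, 1, 40], [0, 0, 0, 0, -0.1, 2, 40], [0, 0, 0, 0, -0.1, 2.6, 40], [0, 0, 0, 0, -0.1, 2.6, 40], [0, 0, 0, 0, -0.1, 2.6, 40], [0, 0, 0, 0, -0.1, 2.6, 0], [0, 0, 0, 0, -0.1, 2.6, 0], [0, 0, 0, 0, -0.1, 2.6, 0], [0, 0, 0, 0, -0.1, 2.6, 0]]
  ]
}}

```text
time: 26.95
tool_pos: [0.464, -0.3857, 0.0135]
ee_rot: [3.141, 0.002, 1.862]
wrist_force: [0.3, 0.2, 0.7]
width: 0.014
```

Run:
```python
from p import *
rel([(464.5,-385.7,160,1.862),(500,-100,170,1.7),(592.5,258,160,1.555)])
```

```text
t 26.95 pos [ 464.  -385.7   13.5] rpy [3.1405e+00 1.6000e-03 1.8622e+00] F [0.3 0.2 0.7] w 0.0140
  [ 464.5  -385.7   160.      1.86] -> [0.001 0.002 0.   ] [ -0.04   0.06 -14.65]
  [ 500.  -100.   170.     1.7] -> [0.001 0.002 0.162] [ 26.3   11.67 -15.68]
  [592.5  258.   160.     1.56] -> [0.001 0.001 0.307] [ 57.94  30.82 -14.71]
```

Request:
{"op": "drive_tool", "data": {
  "series": [
    [[0, 0, 0, 0, 0, -3, 0], [0, 0, 0, 0, 0, -7, 0], [0, 0, 0, 0, 0, -11, 0], [0, 0, 0.02, 2, 1, -14, 0], [0, 0, 0.04, 6, 3, -15.5, 0], [0, 0, 0.06, 10, 5, -15.7, 0], [0, 0, 0.08, 14, 7, -15.7, 0], [0, 0, 0.1, 18, 9, -15.7, 0], [0, 0, 0.12, 22, 10.5, -15.7, 0], [0, 0, 0.16, 26, 12, -15.7, 0], [0, 0, 0.18, 30, 14.5, -15.7, 0], [0, 0, 0.2, 34, 17, -15.7, 0], [0, 0, 0.22, 38, 19.5, -15.7, 0], [0, 0, 0.24, 42, 22, -15.7, 0], [0, 0, 0.26, 46, 24.5, -15.7, 0], [0, 0, 0.28, 50, 27, -15.7, 0], [0, 0, 0.3, 54, 29, -15.2, 0], [0, 0, 0.307, 57.9, 30.8, -14.7, 0], [0, 0, 0.307, 57.9, 30.8, -14.7, 0], [0, 0, 0.307, 57.9, 30.8, -14.7, 0]]
  ]
}}

```text
time: 28.95
tool_pos: [0.5918, 0.2583, 0.1586]
ee_rot: [-3.141, 0.003, 1.557]
wrist_force: [-0.0, -0.4, -1.9]
width: 0.0137
```

Run:
```python
from p import *
rel([(592.5,258,90,1.555),(592.5,258,73,1.555)])
from h import *
s=snap("scene"); cv2.imwrite("pics/s4.png",cv2.resize(s["img"][100:300,200:470],None,fx=2.9,fy=2.9,interpolation=cv2.INTER_CUBIC))
```

```text
t 28.95 pos [591.8 258.3 158.6] rpy [-3.1410e+00  2.6000e-03  1.5573e+00] F [-0.  -0.4 -1.9] w 0.0137
  [592.5  258.    90.     1.56] -> [-0.001  0.003  0.002] [-0.01  0.07  6.86]
  [592.5  258.    73.     1.56] -> [-0.001  0.003  0.002] [-0.    0.08  8.56]
```

View pics/s4.png

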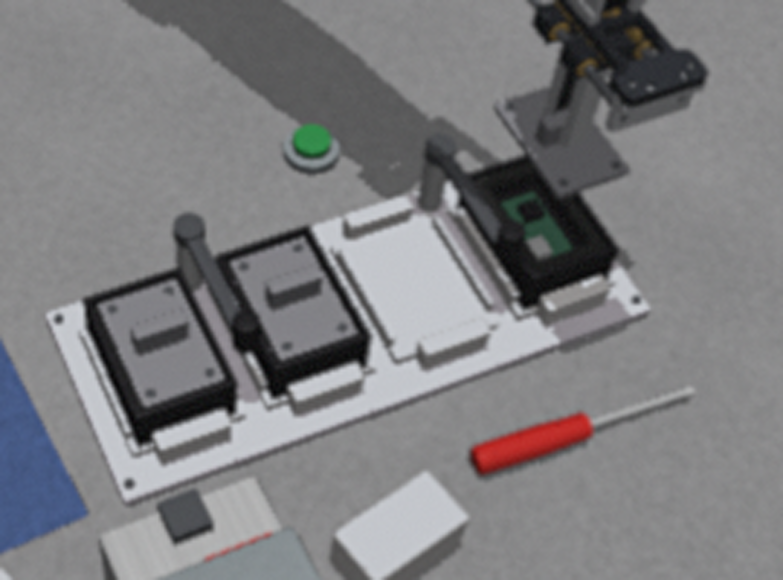

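Cover C is held level above housing 1, around (560,140) in the crop, clear of the handle. Lowering it.

Request:
{"op": "drive_tool", "data": {
  "series": [
    [[0, 0, 0, 0, 0.1, 2, 0], [0, 0, 0, 0, 0.1, 4, 0], [0, 0, 0, 0, 0.1, 6, 0], [0, 0, 0, 0, 0.1, 6.7, 0], [0, 0, 0, 0, 0.1, 6.7, 0], [0, 0, 0, 0, 0.1, 6.7, 0]]
  ]
}}

```text
time: 29.6
tool_pos: [0.5939, 0.2564, 0.0936]
ee_rot: [3.139, 0.002, 1.554]
wrist_force: [0.0, -0.4, -0.2]
width: 0.0135
```

Run:
```python
from p import *
rel([(592.5,258,73,1.555)])
```

```text
t 29.60 pos [593.9 256.4  93.6] rpy [3.1395e+00 1.8000e-03 1.5545e+00] F [ 0.  -0.4 -0.2] w 0.0135
  [592.5  258.    73.     1.56] -> [ 0.002  0.002 -0.001] [ 0.16 -0.14  2.05]
```

Request:
{"op": "drive_tool", "data": {
  "series": [
    [[0, 0, 0, 0.2, -0.1, 0, 0], [0, 0, 0, 0.2, -0.1, 0.4, 0], [0, 0, 0, 0.2, -0.1, 0.8, 0], [0, 0, 0, 0.2, -0.1, 1.2, 0], [0, 0, 0, 0.2, -0.1, 1.6, 0], [0, 0, 0, 0.2, -0.1, 2, 0], [0, 0, 0, 0.2, -0.1, 2.1, 0], [0, 0, 0, 0.2, -0.1, 2.1, 0]]
  ]
}}

```text
time: 30.4
tool_pos: [0.5928, 0.2584, 0.0724]
ee_rot: [3.14, 0.002, 1.555]
wrist_force: [-0.3, -0.1, -1.2]
width: 0.0137
```

Request:
{"op": "drive_tool", "data": {
  "series": [
    [[0, 0, 0, 0, 0, 0.3, 0], [0, 0, 0, 0, 0, 0.6, 0], [0, 0, 0, 0, 0, 0.8, 0], [0, 0, 0, 0, 0, 0.8, 0]]
  ]
}}

```text
time: 30.8
tool_pos: [0.5931, 0.2585, 0.0664]
ee_rot: [3.139, 0.002, 1.555]
wrist_force: [-1.9, -1.5, 5.5]
width: 0.0137
```

Request:
{"op": "drive_tool", "data": {
  "series": [
    [[0, 0, 0, 0, 0, 0.2, 0], [0, 0, 0, 0, 0, 0.4, 0], [0, 0, 0, 0, 0, 0.6, 0], [0, 0, 0, 0, 0, 0.6, 0]]
  ]
}}

```text
time: 31.2
tool_pos: [0.5931, 0.2585, 0.0664]
ee_rot: [3.136, 0.001, 1.555]
wrist_force: [-7.8, -3.2, 17.5]
width: 0.0139
```

Request:
{"op": "drive_tool", "data": {
  "series": [
    [[0, 0, 0, 0, 0, -0.4, 0], [0, 0, 0, 0, 0, -0.5, 40], [0, 0, 0, 0, 0, -0.5, 40], [0, 0, 0, 0, 0, -0.5, 40], [0, 0, 0, 0, 0, -3, 40], [0, 0, 0, 0, 0, -7, 40], [0, 0, 0, -3, -3, -9, 40], [0, 0, 0, -7, -6, -10, 20], [0, 0, 0, -11, -9, -10, 0], [0, 0, 0, -15, -13, -10, 0], [0, 0, 0, -19, -17, -10, 0], [0, 0, 0, -20, -21, -10, 0], [0, 0, 0, -20, -21, -10, 0]]
  ]
}}

```text
time: 32.5
tool_pos: [0.3748, 0.0606, 0.164]
ee_rot: [3.139, 0.002, 1.552]
wrist_force: [0.5, 0.8, -0.1]
width: 0.0004
```

```bash
python3 look.py c; python3 knob.py pics/x.png; python3 m.py
python3 - <<'E'
from h import *
s=snap("top"); X=cloud(s)
hsv=cv2.cvtColor(s["img"],cv2.COLOR_BGR2HSV)
g=cv2.inRange(hsv,(45,90,50),(80,255,255))>0
for i,st,c,mm in comps(g&(X[...,0]<.5),60):
    print("button z pct",np.percentile(X[...,2][mm],[10,50,90]))
E
```

```text
H1 corners [65.6, 65.3, 65.5, 65.8] rib 88.9 rim [62.9, 64.5] [63.3, 64.8]
H3 corners [64.2, 64.8, 64.3, 64.3] rib 87.7 rim [64.5, 64.4] [65.7, 64.1]
H4 corners [64.7, 66.2, 65.0, 65.0] rib 88.5 rim [64.3, 62.7] [62.5, 65.4]
[154 192  10  11  88] [array([629.1, 198.8]), array([20.2, 17.9]), np.float64(0.9)]
[268 192  11  12  96] [array([624.8, -27.7]), array([20.6, 20.7]), np.float64(70.6)]
table z -0.00019835929494644563 -0.7496826714009459
mat [  342   173   130   145 14632]
plate [ 418  190   31   47 1203] [432.5 212.9] n [array([ 597.3, -383.2]), array([ 68. , 102.6]), np.float64(86.1)] zmed 0.011380329058397299
rib [427 209  21   7 140] [437. 212.] n [array([ 596.9, -382.6]), array([44.4, 13.1]), np.float64(89.1)] zmed 0.03515716642693935
```

View pics/ct.png

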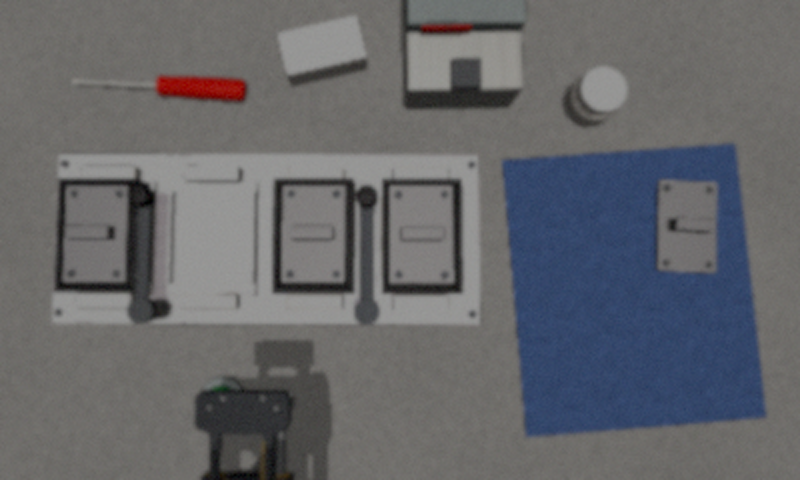

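View pics/cs.png

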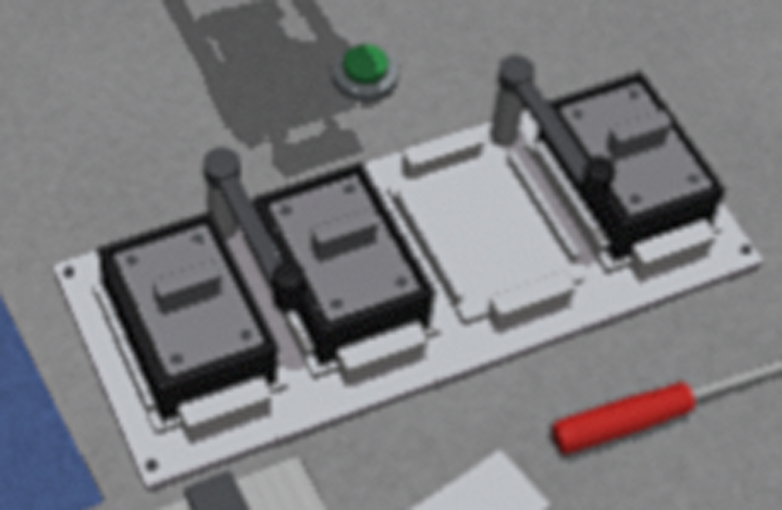

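All three covers are home and the handles are straight. I'll locate the button with the scene camera as a second view.

Run:
```python
from h import *
s=snap("scene"); X=cloud(s)
hsv=cv2.cvtColor(s["img"],cv2.COLOR_BGR2HSV)
g=cv2.inRange(hsv,(45,90,40),(80,255,255))>0
for i,st,c,mm in comps(g&(X[...,0]<.5)&(X[...,0]>.35),20):
    print(st,"z",np.percentile(X[...,2][mm],[10,50,90]),"xy",np.mean(X[mm],axis=0))
from p import *
rel([(413.6,135.7,60,1.555),(413.6,135.7,35,1.555)])
```

```text
[301 143  13  11 111] z [0.01831622 0.02170431 0.02422046] xy [0.41585389 0.1349624  0.02146163]
t 32.80 pos [380.7  62.5 165.6] rpy [3.1364e+00 8.0000e-04 1.5556e+00] F [0.1 0.4 0.3] w 0.0003
  [413.6  135.7   60.     1.56] -> [0.005 0.001 0.001] [ 7.38  3.13 10.57]
  [413.6  135.7   35.     1.56] -> [0.005 0.001 0.001] [ 7.38  3.11 13.07]
```

Request:
{"op": "drive_tool", "data": {
  "series": [
    [[0, 0, 0, 3, 1, 2, 0], [0, 0, 0, 6, 2.5, 5, 0], [0, 0, 0, 7.4, 3.2, 8, 0], [0, 0, 0, 7.4, 3.2, 11, 0], [0, 0, 0, 7.4, 3.2, 13, 0], [0, 0, 0, 7.4, 3.2, 13, 0], [0, 0, 0, 7.4, 3.2, 13, 0]]
  ]
}}

```text
time: 33.5
tool_pos: [0.415, 0.1363, 0.0356]
ee_rot: [3.137, 0.001, 1.556]
wrist_force: [-0.2, -0.3, 1.3]
width: 0.0006
```

Run:
```python
from p import *
rel([(414.3,135.4,22,1.555),(414.3,135.4,14,1.555)])
```

```text
t 33.50 pos [415.  136.3  35.6] rpy [3.1374e+00 9.0000e-04 1.5563e+00] F [-0.2 -0.3  1.3] w 0.0006
  [414.3  135.4   22.     1.56] -> [0.004 0.001 0.001] [-0.09 -0.08  1.36]
  [414.3  135.4   14.     1.56] -> [0.004 0.001 0.001] [-0.09 -0.08  2.16]
```

Request:
{"op": "drive_tool", "data": {
  "series": [
    [[0, 0, 0, 0, 0, 0.6, 0], [0, 0, 0, 0, 0, 1.2, 0], [0, 0, 0, 0, 0, 1.5, 0], [0, 0, 0, 0, 0, 1.8, 0], [0, 0, 0, 0, 0, 2.0, 0], [0, 0, 0, 0, 0, 2.0, 0]]
  ]
}}

```text
time: 34.1
tool_pos: [0.4158, 0.1364, 0.0164]
ee_rot: [3.136, 0.001, 1.556]
wrist_force: [0.3, 0.4, 4.2]
width: 0.0006
```

Request:
{"op": "drive_tool", "data": {
  "series": [
    [[0, 0, 0, 0, 0, 0.2, 0], [0, 0, 0, 0, 0, 0.4, 0], [0, 0, 0, 0, 0, 0.4, 0]]
  ]
}}

```text
time: 34.4
tool_pos: [0.416, 0.1364, 0.0159]
ee_rot: [3.136, 0.001, 1.556]
wrist_force: [-9.0, -2.3, 21.2]
width: 0.0004
```

The button bottomed out at 15.9 mm with 21 N, which is about 6 mm of travel. I'll release it and take a last look.

Request:
{"op": "drive_tool", "data": {
  "series": [
    [[0, 0, 0, 0, 0, -0.5, 0], [0, 0, 0, 0, 0, -1.5, 0], [0, 0, 0, 0, 0, -5, 0], [0, 0, 0, 0, 0, -10, 0], [0, 0, 0, -5, -4, -14, 0], [0, 0, 0, -10, -9, -17, 0], [0, 0, 0, -13, -12, -18, 0], [0, 0, 0, -13, -12, -18, 0], [0, 0, 0, -13, -12, -18, 0]]
  ]
}}

```text
time: 35.3
tool_pos: [0.2921, 0.0058, 0.1979]
ee_rot: [3.129, 0.003, 1.55]
wrist_force: [-0.2, 0.8, 1.0]
width: 0.0007
```

```bash
python3 look.py d; python3 knob.py pics/x.png; python3 m.py | grep -E "green|plate|rib"
```

```text
H1 corners [65.1, 65.0, 64.5, 64.3] rib 88.5 rim [64.2, 64.9] [63.8, 64.6]
H3 corners [64.2, 64.2, 64.9, 64.9] rib 88.5 rim [64.5, 64.8] [65.4, 65.3]
H4 corners [63.7, 64.2, 65.5, 65.5] rib 87.8 rim [64.4, 64.1] [63.3, 65.2]
[154 192  10  11  88] [array([629. , 198.8]), array([20.2, 17.9]), np.float64(0.9)]
[268 192  11  11  93] [array([625.8, -27.7]), array([19.7, 19.8]), np.float64(89.2)]
plate [ 418  190   31   47 1202] [432.6 212.9] n [array([ 597.2, -383.3]), array([ 68. , 102.8]), np.float64(86.8)] zmed 0.011293252489456666
rib [426 209  22   7 141] [437. 212.] n [array([ 596.9, -381.6]), array([46.4, 13.1]), np.float64(89.1)] zmed 0.034760635041929326
green [192 293  16  16 202] [199.73762376 300.57920792] 0.02126553347622876 [array([413.6, 135.8]), array([32.6, 31.9]), np.float64(89.5)]
```

View pics/dt.png

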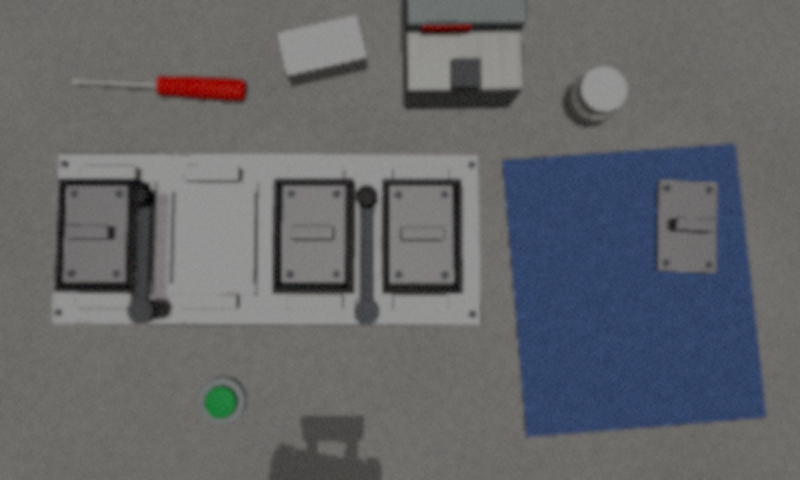

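The covers are flush, the handles straight, the button sprung back (21 mm) and the bystanders where they were. Handing in.

```bash
python3 -c "
from bench import robot
print(robot.close_job())"
```

```text
the job is handed in; nothing more can be done
None
```

The job is done and handed in after about 36 s of robot time; no verdict came back.

I swung both handles in to their stops. Housings stood in nests 1, 3 and 4 (nest 2 was empty), so I laid a cover in each and pressed it to a hard stop at 17–20 N. I then pressed the start button fully in (6 mm of travel, 21 N) and released it; one spare cover stays on the mat.

**Last camera checks:**
- **Covers:** corners read 64–66 mm, level with the rims at 65 mm, and the rib tops were at 88–89 mm.
- **Handles:** knobs at (626, −28) and (629, 199) mm, within 2 mm of the straight position.
- **Button and bystanders:** the button was back up, and the jar, screwdriver and white block were where they started (judged by eye in the top view).

**Disagreements:** the left knob read 1.6 mm off its predicted y. It had stopped hard there with rising force, so I took it as the stop. My first grip on the first cover was about 4 mm too high, so I re-gripped lower before lifting.

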